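# Load the tiered stone warmer under its hot lid

## Task

Load the stone warmer: using only the lid lifter, never the fingers, lift the hot lid by its loop, keep it level, set it down gently on the middle of the dark cork rest and unhook; then put every black stone into the warmer's pan, and after that lower the tier tray squarely over all four posts until it sits down on their shoulders. Then put every purple puck into the tray, carry the lid with the lifter and set it gently on the tray's round wall so that it covers the tray completely, and finally stand the lifter upright on the floor of its holder. Leave the jar, the tea tin and the chime on the turntable alone.

Things in the scene. Friction and masses are not known exactly. Their poses are not given: they have to be found in the camera images.
- warmer: Fixed stone warmer. Origin: centre of its foot on the ledge, z up, x and y along the foot's sides. Foot 196 x 196 x 8 mm with a round pan in the middle and four corner posts at x, y = +-84: radius 9 up to the shoulder at z = 52, then a pin of radius 5 up to z = 66 and a cone to the tip at z = 76 (tip radius 1.5).
- tray: Loose aluminium tier tray, 280 to 420 g, starting flat on the ledge. Origin: centre of the underside of its square plate (196 x 196 x 6 mm), z up. Corner holes of 14 mm diameter at x, y = +-84; any quarter turn fits the posts. Round wall on the plate: inner radius 72, outer 76, top at z = 44.
- lid: Hot stoneware lid, loose, 200 to 330 g, starting on the rim of the warmer's pan. Disc of radius 88, 6 thick. Origin: centre of its underside, z up. A steel loop handle stands on it in its y-z plane. Hangs level when lifted under the middle of the loop's bar. It must not be touched by the gripper, tilted beyond 20 degrees or struck (over 20 N).
- lifter: Loose lid lifter, about 140 g, standing upright in its holder. Origin: underside of the hook, straight below grip and seat; z up, hook opens towards +x. Wooden grip block 24 (x) x 16 (y) mm from z = 90 to z = 140. An 8 mm shaft runs from the grip down behind the seat at x = -27.
- holder: Fixed open-topped wooden holder box of the lifter, 78 (x) x 64 (y) x 30 mm, walls and floor 5 mm. Origin: centre of its underside.
- cork_rest: Fixed rest of two dark cork blocks, 130 x 130 mm, flat top at z = 40. Origin: centre of its underside.
- mat: Fixed thin cork mat, 180 x 180 x 3 mm, where stones and pucks start. Origin: centre of its underside.
- stone1: Black massage stone, diameter 36, height 28, flat top and bottom, about 70 g; starts upright on the cork mat; origin at the centre of its underside. May be absent (then its pose is None from the start)
- stone2: Black massage stone, diameter 36, height 28, flat top and bottom, about 70 g; starts upright on the cork mat; origin at the centre of its underside. May be absent (then its pose is None from the start)
- puck1: Purple hard silicone massage puck, diameter 36, height 28, flat top and bottom, about 70 g; starts upright on the cork mat; origin at the centre of its underside. May be absent (then its pose is None from the start)
- puck2: Purple hard silicone massage puck, diameter 36, height 28, flat top and bottom, about 70 g; starts upright on the cork mat; origin at the centre of its underside. May be absent (then its pose is None from the start)
- turntable: Fixed bamboo turntable, radius 110, top at z = 20, with a fixed purple massage ball (60 mm) and the bystanders. Origin: centre of its underside.
- jar: Bystander: lidded glass jar, radius 34, 90 tall, loose on the turntable. Origin at centre of its underside.
- tin: Bystander: aluminium tea tin, radius 32, 100 tall, loose on the turntable. Origin at centre of its underside.
- chime: Bystander: pale wooden meditation chime, 30 x 90 x 37 mm, loose on the turntable. Origin at centre of its underside.
- pan (a point): Centre of the inner floor of the warmer's round steel pan, 12 mm above the warmer's origin. Inner radius 72, outer 76; the rim is 14 above this floor (z = 26 in the warmer).
- fin (a point): Middle of the top edge of the tray's upright wooden grip fin, at the tray's centre, z = 42 in the tray. The fin is 70 long (along the tray's x), 12 thick (along y) and stands 36 above the plate; pinch it across y at its middle.
- loop (a point): Middle of the top bar of the lid's loop, on the bar's axis, z = 51 in the lid. Bar 7 mm thick, along the lid's y; uprights at y = +-38; 41.5 mm clear between disc and bar. The hook may come from either side.
- seat (a point): Seat of the lifter's hook, z = 6 in the lifter. Two prongs at y = +-14, 7 mm wide, from x = -28 to x = 23 (lifter frame), underside z = 0. The seat is x = -3 to 5; ramps rise behind it, upturned tips reach z = 16 at x = 15 to 23. The loop's bar settles there with its axis at about z = 10.
Not all that is in view belongs to the job. Leave any pink look-alike of the puck1 alone.

How it is judged:
On the way, in this order (a step that is already met when the one before it is completed fails the run):
1. the lid rests level on the cork rest, unhooked (horizontal distance between lid and cork_rest below 0.035 m and z of lid in the frame of cork_rest between 0.035 and 0.045 m and angle between lid's own z axis and vertical below 0.08 rad and contact force between lifter and lid below 0.2 N), for 0.3 s.
2. every stone present lies in the warmer's pan, released (horizontal distance between each of stone1, stone2 and warmer below 0.068 m and z of stone1 in the frame of warmer between 0.005 and 0.036 m and z of stone2 in the frame of warmer between 0.005 and 0.036 m and contact force between the fingers and stone1 below 0.2 N and contact force between the fingers and stone2 below 0.2 N), for 0.2 s.
3. the tray is seated on all four post shoulders (horizontal distance between tray and warmer below 0.006 m and z of tray in the frame of warmer between 0.048 and 0.056 m and angle between tray's own z axis and vertical below 0.03 rad and contact force between the fingers and tray below 0.2 N), for 0.3 s.
4. every puck present lies in the tray, released (horizontal distance between each of puck1, puck2 and tray below 0.068 m and z of puck1 in the frame of tray between 0 and 0.033 m and z of puck2 in the frame of tray between 0 and 0.033 m and contact force between the fingers and puck1 below 0.2 N and contact force between the fingers and puck2 below 0.2 N), for 0.2 s.
5. the lid rests level on the tray's wall, unhooked (horizontal distance between lid and tray below 0.018 m and z of lid in the frame of tray between 0.04 and 0.049 m and angle between lid's own z axis and vertical below 0.06 rad and contact force between lifter and lid below 0.2 N), for 0.3 s.
At the end, for the whole second after the job is handed in: Stones in the pan, tray seated on the post shoulders (level, within 6 mm of centre and about 4 mm of height), pucks in the tray, lid level on the tray wall within 18 mm of centre and unhooked, lifter upright on the holder's floor within 25 mm of its centre; all at rest and released (all of step 5 and horizontal distance between each of stone1, stone2 and warmer below 0.068 m and z of stone1 in the frame of warmer between 0.005 and 0.036 m and z of stone2 in the frame of warmer between 0.005 and 0.036 m and horizontal distance between each of puck1, puck2 and tray below 0.068 m and z of puck1 in the frame of tray between 0 and 0.033 m and z of puck2 in the frame of tray between 0 and 0.033 m and horizontal distance between tray and warmer below 0.006 m and z of tray in the frame of warmer between 0.048 and 0.056 m and angle between tray's own z axis and vertical below 0.03 rad and horizontal distance between lifter and holder below 0.025 m and angle between lifter's own z axis and vertical below 0.2 rad and z of lifter in the frame of holder between 0.001 and 0.012 m and linear speed of lid below 0.01 m/s and linear speed of lifter below 0.02 m/s); the robot touches nothing.
It fails at once if the gripper touches the hot lid (contact force between any of the fingers, the arm and lid above 0.5 N).
It fails at once if the lid tilts beyond 20 degrees (angle between lid's own z axis and vertical above 0.35 rad).
It fails at once if the lid is struck or set down hard (over 20 N) (contact force between lid and anything else above 20 N).
It fails at once if a bystander is moved (distance of any of jar, tin, chime from where it was at the start of the episode above 0.02 m).
Of stone1, stone2 only 1 to 2 are there at a start; the rules pass over those that are not, and their reading is None.
Of puck1, puck2 only 1 to 2 are there at a start; the rules pass over those that are not, and their reading is None.
At some moment in a run one of stone1, stone2, puck1, puck2 may be knocked a few centimetres aside while the robot is not near it.
It also fails if it takes over 210 s, if anything falls off the work surface, if the arm or the gripper's body presses on something with over 40 N, if the wrist force passes 120 N, or if a joint passes its speed limit or range.

## Robot

A 6-joint arm with a two-finger parallel gripper is mounted at the origin on the work surface. World frame = base frame: x ahead of the robot, y to its left, z up, the work surface at z = 0. Lengths are in m, angles in rad, forces in N, time in s.
With the tool pointing down it reaches from about 0.35 to 0.975 m from the base axis. Payload 4.9 kg.
Tool frame: the origin (TCP) lies at the very end of the fingers, on their centre line; the grasp point (between the pads) lies 19 mm behind it (manip.tcp_to_grasp is the distance from the TCP to the grasp point, in m); z points along the fingers, y is the direction in which the jaws open and shut (so a half turn about z gives the same grasp; the last joint's range is limited). The gripper opens to 85 mm and grips with 20 to 120 N. Pads are 22 mm wide; open, the fingers measure 114 mm over their backs; the gripper's body (76 mm by 85 mm) begins 54 mm behind the grasp point. The pads swing forward as they close: fully open they stand 13 mm farther back than shut.
Start: joints at [1.131, 0.053, 1.613, -0, 1.476, -0.119], TCP at [0.197, 0.593, 0.231] pointing down, gripper open.
Joint ranges: [-3.01, 3.01], [-1.01, 2.22], [0.06, 2.58], [-1.02, 4.17], [0.09, 2.62], [-3.14, 3.14]. Speed limits (rad/s): [2.57, 2.57, 3.14, 3.14, 3.14, 3.14].

## Interface

Orientations are given as a unit quaternion [w, x, y, z].
In Python, from plant import sensors, cams, job, finder, manip gives the robot as it stands.
- The arm moves only by the shell command python3 -m pendant 'ROWS'. ROWS is JSON, a list of rows, each an object of numbers: "wx", "wy", "wz": the turn, a rotation vector about the tool's x, y, z in degrees; "dx", "dy", "dz": the shift along the tool's x, y, z in m; "hand": the gripper's target within -1 to 1 (fully open at 1, half-way at 0, shut at -1). A call has 1 to 20 rows; each row is the pose to reach, as a shift and turn from the pose commanded when the call began, along the tool's axes at that moment; what a row does not reach only later rows make up. A row lasts 1/12 s, in which the tool goes at most 41.7 mm and 7.16 degrees, less where a joint would pass 70% of its speed; a pose out of reach is approached as far as the arm can. A call with a gripper value outside its range is refused whole. The fingers move at their own pace and stop on an object; the grip force is fixed at half the most. Time passes only in rows, so rows that repeat a pose let the fingers close. It gives the time, the measured TCP pose, the force and the opening at its end, in the units of the state.
- sensors.state(): the state, without advancing time (a new reading comes with each control period).
- cams.grab_frame(name): name is "scene" or "top"; returns (picture, depth): 480x640x3 uint8, red, green, blue; 480x640 float32, m along the optical axis (not along the pixel's ray), 0 where there is no reading.
- cams.calibration(name): a dict with "fov_y" (degrees; the focal length in pixels is half the picture's height over the tangent of half this angle, whatever the lens; pixels are square), "cx", "cy" (the principal point, pixels), "pose" (4x4, takes a point from camera to world coordinates). Camera axes: x right, y down, z forward; pixel columns grow to the right and rows downward; lengths in m; the calibration is good to about 2 mm. A picture is of the moment at which its call begins. calibration takes no time and is no camera call.
- job.job_done(): hands the job in, once; it reports no verdict.
Trained networks look in the newest picture that a camera, given by its name, has taken for a name from the list of things; names that differ only in an ending like _2 or _b are one class to them, and where a whole thing is asked for, a point or a joint stands for the part that bears it (a point fixed in the world has none). Each returns a list of dicts, best first, with "score" (0 to 1); they miss things now and then, are a little off and sometimes report something else, mostly with a low value. They report only what shows in the picture. A call takes as long as a camera call. They do not tell look-alikes from the thing itself.
- finder.look_for(camera, thing): "position" ([x, y, z] in m, in world coordinates, good to about 4 mm: the middle of the surface that is visible of it).
The state is a dict: "time": time; "joint_pos": joint angles; "joint_vel": joint speeds; "joint_efforts": joint torques, N m; "tool_pos": TCP position; "tool_rot": TCP orientation; "contact_force": force on the tool from outside, world axes, zero at the start; "ft_torque": the same for the moment, N m; "gripper_width": opening from 0.0 (shut) to 1.0 (fully open).
Only numpy, scipy, OpenCV 4.12 (cv2) and the standard library are available. Lean on these libraries where they do the work, as an engineer would, in place of code of your own. Each camera call takes 0.05 s, during which the arm holds its last target. There are 200 camera calls.

## Working session

There is one attempt and no reset: what is moved stays moved. The work goes in short steps, Python scripts to look and compute and a shell command to move; the robot and the scene stay as the last step left them, time stands still between calls to the robot, and variables do not carry over. Pictures are saved under pics/ and viewed, about 12 in all and at most 16, crops included, and the job is handed in when it is done.

```bash
ls; mkdir -p pics; cat > h.py <<'E'
import numpy as np, cv2
from plant import sensors, cams, job, finder, manip
from scipy.spatial.transform import Rotation as R
def world(name,depth):
    c=cams.calibration(name); f=240/np.tan(np.radians(c['fov_y']/2))
    v,u=np.mgrid[0:480,0:640]
    P=np.stack([(u-c['cx'])/f*depth,(v-c['cy'])/f*depth,depth],-1)
    T=np.array(c['pose']); return P@T[:3,:3].T+T[:3,3]
def save(n,im): cv2.imwrite('pics/'+n,im[...,::-1])
def px(name,p):
    c=cams.calibration(name); f=240/np.tan(np.radians(c['fov_y']/2)); T=np.linalg.inv(np.array(c['pose']))
    q=T[:3,:3]@np.array(p)+T[:3,3]; return q[0]/q[2]*f+c['cx'],q[1]/q[2]*f+c['cy']
def rows(target,yaw=None):
    """shift in tool axes to world target (TCP), from measured"""
    s=sensors.state(); q=s['tool_rot']; r=R.from_quat([q[1],q[2],q[3],q[0]])
    return np.round(r.inv().apply(np.array(target)-s['tool_pos']),4)
E
python3 - <<'E'
from h import *
s=sensors.state(); print({k:np.round(v,3).tolist() for k,v in s.items()}, manip.tcp_to_grasp)
for n in ['scene','top']:
    c=cams.calibration(n); print(n,c['fov_y'],c['cx'],c['cy'],np.round(c['pose'],3).tolist())
    im,d=cams.grab_frame(n); save(n+'0.png',im); np.save(n+'0.npy',d); np.save(n+'0i.npy',im)
    for t in ['warmer','tray','lid','lifter','holder','cork_rest','mat','stone1','puck1','turntable','pan','fin','loop','seat','jar','tin','chime']:
        print(n,t,[(np.round(r['position'],3).tolist(),round(r['score'],2)) for r in finder.look_for(n,t)[:5]])
E
```

```text
pics
{'time': 0.0, 'joint_pos': [1.131, 0.053, 1.614, 0.0, 1.476, -0.119], 'joint_vel': [-0.0, -0.001, 0.002, 0.001, -0.0, 0.0], 'joint_efforts': [0.001, -39.367, -37.018, -0.0, 0.007, -0.0], 'tool_pos': [0.197, 0.593, 0.23], 'tool_rot': [-0.0, 0.16, 0.987, -0.001], 'contact_force': [0.03, 0.606, -0.043], 'ft_torque': [0.003, -0.011, -0.009], 'gripper_width': 1.001} 0.0187
scene 55.225753022388666 320.411436384242 240.27384164550386 [[0.681, 0.446, -0.58, 1.184], [0.732, -0.43, 0.529, -0.486], [-0.014, -0.785, -0.619, 0.721], [0.0, 0.0, 0.0, 1.0]]
scene warmer [([0.664, -0.058, 0.007], 0.67)]
scene tray [([0.425, -0.35, 0.0], 0.64), ([0.603, -0.014, 0.03], 0.41)]
scene lid []
scene lifter [([0.525, 0.41, 0.106], 0.83)]
scene holder [([0.532, 0.406, 0.021], 0.8)]
scene cork_rest [([0.508, 0.251, 0.038], 0.65)]
scene mat [([0.65, -0.26, 0.003], 0.58), ([0.621, -0.198, 0.027], 0.19)]
scene stone1 [([0.619, -0.198, 0.029], 0.68)]
scene puck1 [([0.696, -0.303, 0.029], 0.79), ([0.7, -0.226, 0.028], 0.76), ([0.794, -0.116, 0.025], 0.69), ([0.598, -0.015, 0.028], 0.6)]
scene turntable [([0.7
[... 936 characters left out ...]
[0.487, 0.272, 0.04], 0.93)]
top mat [([0.645, -0.251, 0.003], 0.59)]
top stone1 [([0.616, -0.194, 0.037], 0.64)]
top puck1 [([0.803, -0.285, 0.023], 0.74), ([0.685, -0.304, 0.027], 0.73), ([0.782, -0.111, 0.027], 0.6), ([0.687, -0.216, 0.03], 0.5), ([0.614, -0.194, 0.038], 0.21)]
top turntable [([0.743, 0.288, 0.022], 0.74)]
top pan [([0.582, 0.01, 0.007], 0.85)]
top fin [([0.402, -0.332, 0.007], 0.85)]
top loop [([0.596, -0.014, 0.032], 0.67), ([0.689, 0.332, 0.108], 0.47), ([0.612, -0.195, 0.037], 0.21)]
top seat [([0.517, 0.406, 0.067], 0.88)]
top jar [([0.69, 0.335, 0.11], 0.63)]
top tin [([0.753, 0.22, 0.12], 0.67), ([0.74, 0.29, 0.021], 0.37)]
top chime [([0.673, 0.252, 0.042], 0.96)]
```

View pics/top0.png

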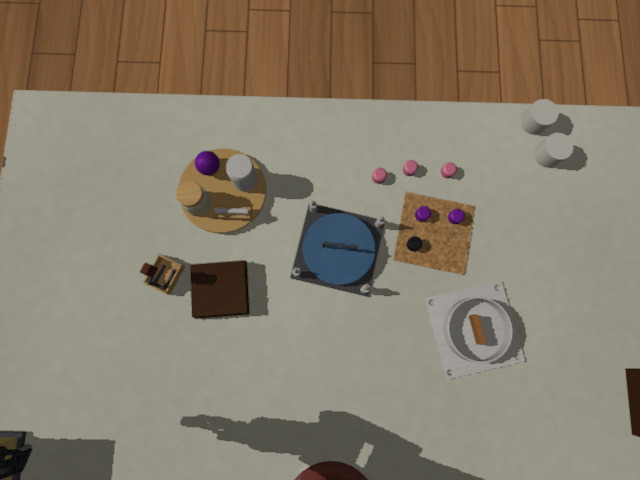

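View pics/scene0.png

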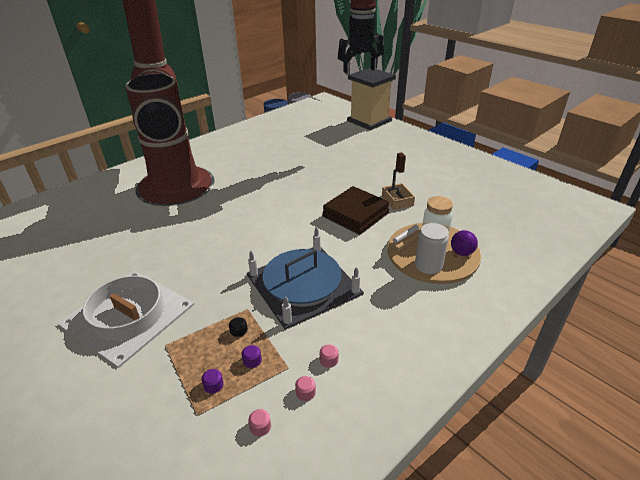

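Top view: one stone (414,244), two purple pucks (423,214),(456,216), three pink decoys; lid with loop at (340,246), tray (478,330) with fin, lifter in its holder (163,272), cork rest (219,289). Scene view agrees. Now the geometry from the depth clouds.

```bash
cat >> h.py <<'E'
def crop(n,name,im,p,w,sc):
    u,v=map(int,px(name,p)); c=im[max(v-w,0):v+w,max(u-w,0):u+w]; save(n,cv2.resize(c,None,fx=sc,fy=sc,interpolation=cv2.INTER_CUBIC)); return u-w,v-w
def sel(W,x,y,z): 
    return (W[...,0]>x[0])&(W[...,0]<x[1])&(W[...,1]>y[0])&(W[...,1]<y[1])&(W[...,2]>z[0])&(W[...,2]<z[1])
def rect(P):
    r=cv2.minAreaRect((P[:,:2]*1000).astype(np.float32)); return np.round(r[0],1),np.round(r[1],1),round(r[2],1)
E
python3 - <<'E'
from h import *
for n in ['top','scene']:
    d=np.load(n+'0.npy'); W=world(n,d); W[d==0]=np.nan; im=np.load(n+'0i.npy').astype(int)
    hsv=cv2.cvtColor(im.astype(np.uint8),cv2.COLOR_RGB2HSV)
    print(n,'table z',[np.round(np.nanmedian(W[sel(W,(x,x+.06),(y,y+.06),(-.05,.03))][:,2]),4) for x,y in [(.4,0),(.4,-.2),(.6,.15),(.6,.45)]])
    lid=sel(W,(.48,.7),(-.12,.1),(.025,.05))&(im[...,2]>im[...,0]+20)
    P=W[lid]; print('lid',len(P),np.median(P,0),cv2.minEnclosingCircle((P[:,:2]*1000).astype(np.float32)))
    P=W[sel(W,(.5,.68),(-.1,.08),(.075,.11))]; P=P[np.hypot(P[:,0]-.595,P[:,1]+.01)<.06]
    if len(P)>5: print('loop',len(P),P.mean(0),rect(P),np.percentile(P[:,2],[5,95]))
    for lo in [(.52,-.06)]: pass
    P=W[sel(W,(.45,.75),(-.15,.15),(.055,.085))]; P=P[np.hypot(P[:,0]-.595,P[:,1]+.01)>.09]
    lab=[]
    for p in P:
        for g in lab:
            if np.hypot(*(g[0][:2]-p[:2]))<.03: g.append(p);break
        else: lab.append([p])
    for g in lab: print(' post',len(g),np.mean(g,0).round(4))
    P=W[sel(W,(.4,.58),(.15,.35),(.03,.06))]; print('rest',len(P),rect(P),P[:,2].mean())
    P=W[sel(W,(.25,.55),(-.48,-.2),(.036,.06))]; print('wall',len(P),cv2.minEnclosingCircle((P[:,:2]*1000).astype(np.float32)),np.median(P[:,2]))
    fin=sel(W,(.36,.48),(-.40,-.27),(.033,.06)); P=W[fin]; P=P[np.hypot(P[:,0]-.415,P[:,1]+.34)<.055]
    if len(P)>5: print('fin',len(P),P.mean(0).round(4),rect(P))
    P=W[sel(W,(.25,.56),(-.5,-.2),(.003,.010))]; print('plate',len(P),rect(P))
    P=W[sel(W,(.45,.6),(.34,.48),(.1,.2))]; print('grip',len(P),P.mean(0).round(4),rect(P) if len(P) else 0,np.percentile(P[:,2],[1,50,99]))
    P=W[sel(W,(.45,.6),(.34,.48),(.022,.045))]; print('holder',len(P),rect(P))
    for t,q in [('stone',(.618,-.196)),('p1',(.69,-.304)),('p2',(.693,-.222))]:
        P=W[sel(W,(q[0]-.03,q[0]+.03),(q[1]-.03,q[1]+.03),(.024,.045))]; print(t,len(P),rect(P),np.median(P[:,2]))
    # posts
    I=cv2.imread('pics/%s0.png'%n)[...,::-1]
    if n=='top': crop('c1.png',n,I,(.53,.41,.05),45,6)
    else: crop('c2.png',n,I,(.53,.41,.07),45,6)
a=cv2.imread('pics/c1.png');b=cv2.imread('pics/c2.png'); cv2.imwrite('pics/c12.png',cv2.resize(np.hstack([a,b]),(800,400)))
E
```

```text
top table z [np.float64(0.0002), np.float64(0.0003), np.float64(0.0002), np.float64(0.0003)]
lid 3894 [ 0.5926845  -0.009167    0.03226992] ((596.9542236328125, -9.774025917053223), 87.79851531982422)
loop 103 [ 0.59642862 -0.00989705  0.07968055] (array([596.7,  -9.3]), array([79.5,  7.2]), 84.5) [0.07634418 0.08242578]
 post 17 [0.6983 0.0552 0.067 ]
 post 19 [ 0.6617 -0.1075  0.0657]
 post 19 [0.534  0.0911 0.0677]
 post 17 [ 0.4995 -0.0716  0.0691]
rest 2961 (array([493.4, 272.9]), array([125.1, 130.9]), 5.9) 0.04007500398692541
wall 653 ((410.87249755859375, -339.5651550292969), 76.57888793945312) 0.04259631642915496
fin 193 [ 0.4103 -0.3385  0.041 ] (array([ 410.8, -339. ]), array([69.2, 13.2]), 14.4)
plate 5613 (array([ 404.8, -349.5]), array([299.4, 309.5]), 89.8)
grip 164 [0.5224 0.4056 0.1339] (array([523.3, 408.5]), array([16.8, 23.4]), 64.9) [0.10153532 0.14200895 0.14832753]
holder 289 (array([524.8, 396.7]), array([91.9, 85.5]), 67.1)
stone 163 (array([ 614.4, -195.4]), array([32.5, 34.1]), 0.4) 0.030087195568841985
p1 160 (array([ 687.2, -301.7]), array([33.4, 33.5]), 
[... 618 characters left out ...]
4.5]), 5.5) 0.038524564614847524
wall 849 ((411.5466613769531, -337.7958679199219), 77.97311401367188) 0.04108237814944571
fin 193 [ 0.4139 -0.3391  0.0398] (array([ 410.6, -338.8]), array([73.1, 13.4]), 13.2)
plate 3994 (array([ 448.4, -354.8]), array([264.5, 251.9]), 13.5)
grip 152 [0.5271 0.4055 0.1253] (array([524.8, 408.2]), array([17.9, 27. ]), 70.1) [0.10053396 0.12573824 0.14545297]
holder 235 (array([524. , 394.7]), array([93.9, 90.1]), 66.0)
stone 192 (array([ 615.7, -195.4]), array([34. , 33.2]), 56.1) 0.029324068082601906
p1 279 (array([ 686.7, -301.3]), array([34.5, 34.1]), 87.3) 0.029618143876577352
p2 243 (array([ 691.5, -218.9]), array([34.6, 33.9]), 77.3) 0.02931368741941709
```

View pics/c12.png

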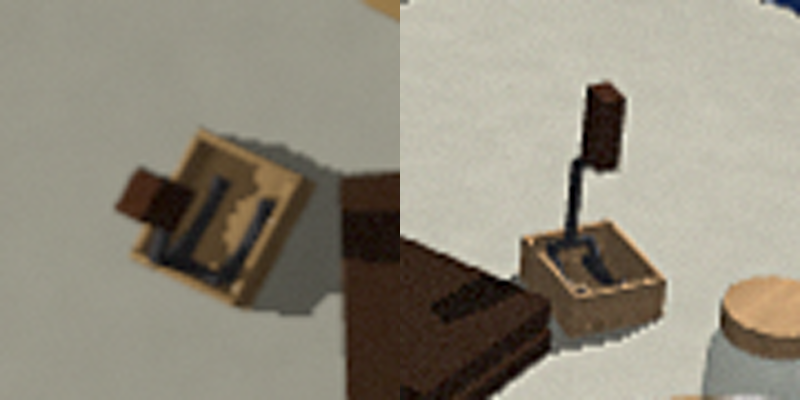

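```bash
cat >> h.py <<'E'
def yaw(): 
    q=sensors.state()['tool_rot']; m=R.from_quat([q[1],q[2],q[3],q[0]]).as_matrix(); return np.degrees(np.arctan2(m[1,1],m[0,1])) # tool y heading
def plan(target,yh=None):
    s=sensors.state(); print('t %.1f'%s['time'],'pos',np.round(s['tool_pos'],4),'F',np.round(s['contact_force'],1),'w %.3f'%s['gripper_width'],'yhead %.2f'%yaw())
    print(' dx,dy,dz',rows(target), 'wz',None if yh is None else round(-(yh-yaw()),2))
E
python3 - <<'E'
from h import *
for n in ['top','scene']:
    d=np.load(n+'0.npy'); W=world(n,d); W[d==0]=np.nan
    P=W[sel(W,(.45,.6),(.34,.48),(.1405,.16))]; print('grip',len(P),P.mean(0).round(4),rect(P))
    P=W[sel(W,(.45,.6),(.365,.48),(.026,.034))]; print('holder',len(P),rect(P))
    P=W[sel(W,(.45,.6),(.365,.48),(.0,.034))]; 
    m=sel(W,(.45,.6),(.34,.48),(.1,.16)); I=cv2.imread('pics/%s0.png'%n)
    for zr in [(.07,.08),(.005,.013)]:
        P=W[sel(W,(.49,.57),(.37,.45),zr)]; print(zr,len(P),P.mean(0).round(4) if len(P) else '',rect(P) if len(P)>3 else '')
plan((.524,.408,.24),65)
E
```

```text
grip 88 [0.5235 0.4085 0.1449] (array([523.4, 408.6]), array([15.5, 24. ]), 69.2)
holder 231 (array([526.1, 409.7]), array([65.8, 77.9]), 65.8)
(0.07, 0.08) 6 [0.4978 0.418  0.0747] (array([497.8, 418.1]), array([1.7, 6.8]), 57.9)
(0.005, 0.013) 298 [0.531  0.4085 0.0079] (array([525.4, 405.4]), array([65.3, 66.1]), 67.9)
grip 33 [0.5247 0.4075 0.1434] (array([524.4, 408.3]), array([17.9, 23.9]), 70.1)
holder 132 (array([527.3, 409.4]), array([64.4, 81.5]), 66.0)
(0.07, 0.08) 9 [0.4997 0.4189 0.0745] (array([499.7, 418.7]), array([6.8, 3.7]), 18.1)
(0.005, 0.013) 118 [0.5277 0.4098 0.009 ] (array([527.6, 408.2]), array([63.5, 79.7]), 65.9)
t 1.8 pos [0.197  0.5931 0.2313] F [ 0.2  1.  -1.3] w 1.000 yhead 71.62
 dx,dy,dz [-0.3686 -0.0726 -0.0087] wz 6.62
```

```bash
python3 -m pendant '[{"dx":-0.3686,"dy":-0.0731,"dz":-0.01,"wz":2.6,"hand":1},{"dx":-0.3686,"dy":-0.0731,"dz":-0.01,"wz":2.6,"hand":1},{"dx":-0.3686,"dy":-0.0731,"dz":-0.01,"wz":2.6,"hand":1},{"dx":-0.3686,"dy":-0.0731,"dz":-0.01,"wz":2.6,"hand":1},{"dx":-0.3686,"dy":-0.0731,"dz":-0.01,"wz":2.6,"hand":1},{"dx":-0.3686,"dy":-0.0731,"dz":-0.01,"wz":2.6,"hand":1},{"dx":-0.3686,"dy":-0.0731,"dz":-0.01,"wz":2.6,"hand":1},{"dx":-0.3686,"dy":-0.0731,"dz":-0.01,"wz":2.6,"hand":1},{"dx":-0.3686,"dy":-0.0731,"dz":-0.01,"wz":2.6,"hand":1},{"dx":-0.3686,"dy":-0.0731,"dz":-0.01,"wz":2.6,"hand":1},{"dx":-0.3686,"dy":-0.0731,"dz":-0.01,"wz":2.6,"hand":1},{"dx":-0.3686,"dy":-0.0731,"dz":-0.01,"wz":2.6,"hand":1},{"dx":-0.3686,"dy":-0.0731,"dz":-0.01,"wz":2.6,"hand":1},{"dx":-0.3686,"dy":-0.0731,"dz":-0.01,"wz":2.6,"hand":1}]'; python3 -c "
from h import *
plan((.524,.4085,.105),69)"
```

```text
t 1.8 pos [0.197  0.5931 0.2313] F [ 0.2  1.  -1.3] w 1.000 yhead 71.62
 dx,dy,dz [-0.3685 -0.0721  0.1263] wz 2.62invalid input
```

```bash
python3 -m pendant '[{"wx":0,"wy":0,"wz":2.6,"dx":-0.3686,"dy":-0.0731,"dz":-0.01,"hand":1}]'; echo; python3 -m pendant --help
```

```text
time: 1.88
tool_pos: [0.229, 0.5746, 0.2322]
tool_rot: [-0.002, 0.179, 0.984, 0.0]
contact_force: [1.8, 0.1, -0.7]
gripper_width: 0.998
invalid input: not JSON, or not a number
```

```bash
python3 -c "
from h import *
plan((.524,.4085,.24),69)"
```

```text
t 1.9 pos [0.229  0.5746 0.2322] F [ 1.8  0.1 -0.7] w 0.998 yhead 69.38
 dx,dy,dz [-0.3345 -0.0516 -0.0089] wz 0.38
```

```bash
python3 -m pendant '[{"wx":0,"wy":0,"wz":0,"dx":-0.33,"dy":-0.051,"dz":-0.01,"hand":1},{"wx":0,"wy":0,"wz":0,"dx":-0.33,"dy":-0.051,"dz":-0.01,"hand":1},{"wx":0,"wy":0,"wz":0,"dx":-0.33,"dy":-0.051,"dz":-0.01,"hand":1},{"wx":0,"wy":0,"wz":0,"dx":-0.33,"dy":-0.051,"dz":-0.01,"hand":1},{"wx":0,"wy":0,"wz":0,"dx":-0.33,"dy":-0.051,"dz":-0.01,"hand":1},{"wx":0,"wy":0,"wz":0,"dx":-0.33,"dy":-0.051,"dz":-0.01,"hand":1},{"wx":0,"wy":0,"wz":0,"dx":-0.33,"dy":-0.051,"dz":-0.01,"hand":1},{"wx":0,"wy":0,"wz":0,"dx":-0.33,"dy":-0.051,"dz":-0.01,"hand":1},{"wx":0,"wy":0,"wz":0,"dx":-0.33,"dy":-0.051,"dz":-0.01,"hand":1},{"wx":0,"wy":0,"wz":0,"dx":-0.33,"dy":-0.051,"dz":-0.01,"hand":1},{"wx":0,"wy":0,"wz":0,"dx":-0.33,"dy":-0.051,"dz":-0.01,"hand":1}]'; python3 -c "
from h import *
plan((.524,.4085,.105),69)"
```

```text
time: 2.8
tool_pos: [0.5229, 0.4068, 0.2422]
tool_rot: [-0.0, 0.182, 0.983, 0.0]
contact_force: [0.1, 1.2, 0.8]
gripper_width: 1.004
t 2.8 pos [0.5229 0.4068 0.2422] F [0.1 1.2 0.8] w 1.004 yhead 68.99
 dx,dy,dz [-0.0006  0.002   0.1372] wz -0.01
```

```bash
python3 -m pendant '[{"wx":0,"wy":0,"wz":0,"dx":-0.0006,"dy":0.002,"dz":0.03,"hand":1},{"wx":0,"wy":0,"wz":0,"dx":-0.0006,"dy":0.002,"dz":0.06,"hand":1},{"wx":0,"wy":0,"wz":0,"dx":-0.0006,"dy":0.002,"dz":0.09,"hand":1},{"wx":0,"wy":0,"wz":0,"dx":-0.0006,"dy":0.002,"dz":0.12,"hand":1},{"wx":0,"wy":0,"wz":0,"dx":-0.0006,"dy":0.002,"dz":0.137,"hand":1},{"wx":0,"wy":0,"wz":0,"dx":-0.0006,"dy":0.002,"dz":0.137,"hand":-1},{"wx":0,"wy":0,"wz":0,"dx":-0.0006,"dy":0.002,"dz":0.137,"hand":-1},{"wx":0,"wy":0,"wz":0,"dx":-0.0006,"dy":0.002,"dz":0.137,"hand":-1},{"wx":0,"wy":0,"wz":0,"dx":-0.0006,"dy":0.002,"dz":0.137,"hand":-1},{"wx":0,"wy":0,"wz":0,"dx":-0.0006,"dy":0.002,"dz":0.137,"hand":-1},{"wx":0,"wy":0,"wz":0,"dx":-0.0006,"dy":0.002,"dz":0.137,"hand":-1},{"wx":0,"wy":0,"wz":0,"dx":-0.0006,"dy":0.002,"dz":0.137,"hand":-1},{"wx":0,"wy":0,"wz":0,"dx":-0.0006,"dy":0.002,"dz":0.137,"hand":-1},{"wx":0,"wy":0,"wz":0,"dx":-0.0006,"dy":0.002,"dz":0.137,"hand":-1},{"wx":0,"wy":0,"wz":0,"dx":-0.0006,"dy":0.002,"dz":0.137,"hand":-1},{"wx":0,"wy":0,"wz":0,"dx":-0.0006,"dy":0.002,"dz":0.137,"hand":-1}]'; python3 -c "
from h import *
plan((.524,.4085,.245),69)"
```

```text
time: 4.13
tool_pos: [0.5255, 0.4092, 0.1077]
tool_rot: [0.001, 0.182, 0.983, 0.001]
contact_force: [-0.8, 0.4, 6.1]
gripper_width: 0.183
t 4.1 pos [0.5255 0.4092 0.1077] F [-0.8  0.4  6.1] w 0.183 yhead 69.01
 dx,dy,dz [ 0.0009 -0.0008 -0.1373] wz 0.01
```

```bash
python3 -m pendant '[{"wx":0,"wy":0,"wz":0,"dx":0,"dy":0,"dz":-0.02,"hand":-1},{"wx":0,"wy":0,"wz":0,"dx":0,"dy":0,"dz":-0.05,"hand":-1},{"wx":0,"wy":0,"wz":0,"dx":0,"dy":0,"dz":-0.08,"hand":-1},{"wx":0,"wy":0,"wz":0,"dx":0,"dy":0,"dz":-0.11,"hand":-1},{"wx":0,"wy":0,"wz":0,"dx":0,"dy":0,"dz":-0.14,"hand":-1},{"wx":0,"wy":0,"wz":0,"dx":0,"dy":0,"dz":-0.14,"hand":-1}]'; python3 -c "
from h import *
plan((.563,-.0053,.245),83.8)
im,d=cams.grab_frame('scene'); p=sensors.state()['tool_pos']; crop('held.png','scene',im,np.array(p)-[0,0,.05],60,5)
W=world('scene',d)
P=W[sel(W,(.45,.58),(.36,.46),(.135,.16))]; print(rect(P),P.mean(0))
im,d=cams.grab_frame('top');W=world('top',d)
P=W[sel(W,(.45,.6),(.36,.46),(.135,.165))]; print(rect(P),P.mean(0))
P=W[sel(W,(.48,.56),(.37,.45),(.0,.016))]; print(P.mean(0))
"
```

```text
time: 4.63
tool_pos: [0.5271, 0.4099, 0.2539]
tool_rot: [0.005, 0.182, 0.983, 0.004]
contact_force: [0.8, -0.1, 0.3]
gripper_width: 0.181
t 4.6 pos [0.5271 0.4099 0.2539] F [ 0.8 -0.1  0.3] w 0.181 yhead 69.01
 dx,dy,dz [-0.1822 -0.3749  0.0066] wz -14.79
(array([522. , 410.9]), array([36.5, 52.2]), 73.1) [0.52410915 0.41043597 0.15523593]
(array([521.4, 410.7]), array([35.7, 50.1]), 68.2) [0.52041522 0.40381013 0.15581201]
[0.5205276  0.41031238 0.00529067]
```

View pics/held.png

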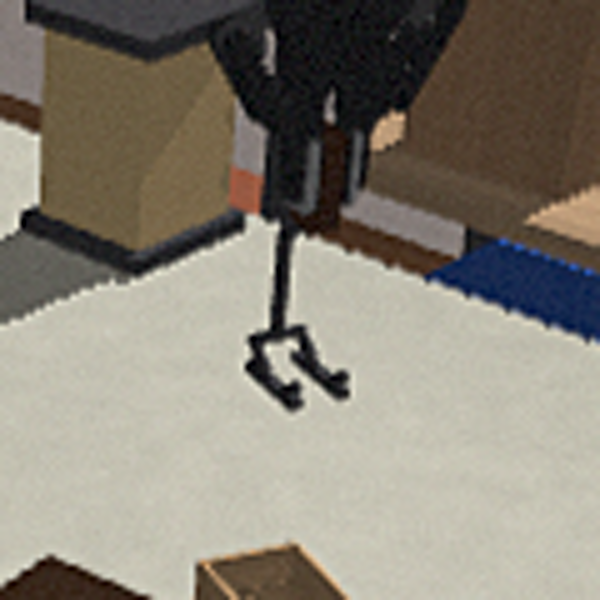

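```bash
python3 -m pendant '[{"wx":0,"wy":0,"wz":-2,"dx":-0.0122,"dy":-0.025,"dz":0,"hand":-1},{"wx":0,"wy":0,"wz":-4,"dx":-0.0243,"dy":-0.05,"dz":0,"hand":-1},{"wx":0,"wy":0,"wz":-6,"dx":-0.0364,"dy":-0.075,"dz":0,"hand":-1},{"wx":0,"wy":0,"wz":-8,"dx":-0.0486,"dy":-0.1,"dz":0,"hand":-1},{"wx":0,"wy":0,"wz":-10,"dx":-0.061,"dy":-0.125,"dz":0,"hand":-1},{"wx":0,"wy":0,"wz":-12,"dx":-0.073,"dy":-0.15,"dz":0,"hand":-1},{"wx":0,"wy":0,"wz":-14,"dx":-0.085,"dy":-0.175,"dz":0,"hand":-1},{"wx":0,"wy":0,"wz":-14.8,"dx":-0.097,"dy":-0.2,"dz":0,"hand":-1},{"wx":0,"wy":0,"wz":-14.8,"dx":-0.109,"dy":-0.225,"dz":0,"hand":-1},{"wx":0,"wy":0,"wz":-14.8,"dx":-0.122,"dy":-0.25,"dz":0,"hand":-1},{"wx":0,"wy":0,"wz":-14.8,"dx":-0.134,"dy":-0.275,"dz":0,"hand":-1},{"wx":0,"wy":0,"wz":-14.8,"dx":-0.146,"dy":-0.3,"dz":0,"hand":-1},{"wx":0,"wy":0,"wz":-14.8,"dx":-0.158,"dy":-0.325,"dz":0,"hand":-1},{"wx":0,"wy":0,"wz":-14.8,"dx":-0.17,"dy":-0.35,"dz":0,"hand":-1},{"wx":0,"wy":0,"wz":-14.8,"dx":-0.178,"dy":-0.37,"dz":0,"hand":-1},{"wx":0,"wy":0,"wz":-14.8,"dx":-0.1815,"dy":-0.374,"dz":0,"hand":-1},{"wx":0,"wy":0,"wz":-14.8,"dx":-0.1815,"dy":-0.374,"dz":0,"hand":-1},{"wx":0,"wy":0,"wz":-14.8,"dx":-0.1815,"dy":-0.374,"dz":0,"hand":-1}]'; python3 -c "
from h import *
plan((.563,-.0053,.245),83.8)
for n in ['top','scene']:
    im,d=cams.grab_frame(n);W=world(n,d)
    P=W[sel(W,(.48,.64),(-.07,.06),(.11,.165))]; print(n,rect(P),P.mean(0),np.percentile(P[:,2],[1,50,99]))
"
```

```text
time: 6.23
tool_pos: [0.5592, -0.0054, 0.2435]
tool_rot: [-0.002, 0.054, 0.999, 0.0]
contact_force: [0.5, 0.5, -0.7]
gripper_width: 0.18
t 6.2 pos [ 0.5592 -0.0054  0.2435] F [ 0.5  0.5 -0.7] w 0.180 yhead 83.80
 dx,dy,dz [-0.0037  0.0005 -0.0015] wz -0.0
top (array([547.2,  -4.4]), array([35. , 43.3]), 82.9) [ 0.54325329 -0.00265803  0.15351152] [0.1436214  0.15166687 0.16405555]
scene (array([552.9,  -4.1]), array([37.2, 53.2]), 85.4) [ 0.55010819 -0.00469595  0.15070968] [0.14050082 0.14857836 0.16375562]
```

```bash
python3 -m pendant '[{"wx":0,"wy":0,"wz":0,"dx":-0.005,"dy":0,"dz":0.02,"hand":-1},{"wx":0,"wy":0,"wz":0,"dx":-0.005,"dy":0,"dz":0.04,"hand":-1},{"wx":0,"wy":0,"wz":0,"dx":-0.005,"dy":0,"dz":0.06,"hand":-1},{"wx":0,"wy":0,"wz":0,"dx":-0.005,"dy":0,"dz":0.08,"hand":-1},{"wx":0,"wy":0,"wz":0,"dx":-0.005,"dy":0,"dz":0.088,"hand":-1},{"wx":0,"wy":0,"wz":0,"dx":-0.005,"dy":0,"dz":0.093,"hand":-1},{"wx":0,"wy":0,"wz":0,"dx":-0.005,"dy":0,"dz":0.095,"hand":-1},{"wx":0,"wy":0,"wz":0,"dx":-0.005,"dy":0,"dz":0.095,"hand":-1},{"wx":0,"wy":0,"wz":0,"dx":-0.005,"dy":0,"dz":0.095,"hand":-1}]'; python3 -c "
from h import *
plan((.566,-.0058,.1485),83.8)
for n in ['scene','top']:
    im,d=cams.grab_frame(n)
    crop('pre_%s.png'%n,n,im,(.58,-.005,.06),40,5)
a=cv2.imread('pics/pre_scene.png');b=cv2.imread('pics/pre_top.png'); cv2.imwrite('pics/pre.png',np.hstack([a,b]))
"
```

```text
time: 7.08
tool_pos: [0.5658, -0.0062, 0.1519]
tool_rot: [0.001, 0.054, 0.999, -0.0]
contact_force: [-0.7, -0.1, -1.9]
gripper_width: 0.179
t 7.1 pos [ 0.5658 -0.0062  0.1519] F [-0.7 -0.1 -1.9] w 0.179 yhead 83.84
 dx,dy,dz [-0.0001  0.0005  0.0034] wz 0.04
```

View pics/pre.png

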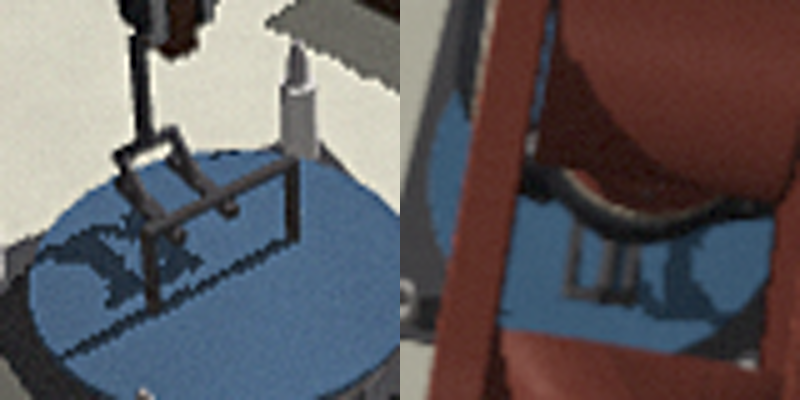

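```bash
python3 -m pendant '[{"wx":0,"wy":0,"wz":0,"dx":0,"dy":0,"dz":0.003,"hand":-1},{"wx":0,"wy":0,"wz":0,"dx":-0.006,"dy":0,"dz":0.003,"hand":-1},{"wx":0,"wy":0,"wz":0,"dx":-0.012,"dy":0,"dz":0.003,"hand":-1},{"wx":0,"wy":0,"wz":0,"dx":-0.018,"dy":0,"dz":0.003,"hand":-1},{"wx":0,"wy":0,"wz":0,"dx":-0.024,"dy":0,"dz":0.003,"hand":-1},{"wx":0,"wy":0,"wz":0,"dx":-0.03,"dy":0,"dz":0.003,"hand":-1},{"wx":0,"wy":0,"wz":0,"dx":-0.034,"dy":0,"dz":0.003,"hand":-1},{"wx":0,"wy":0,"wz":0,"dx":-0.034,"dy":0,"dz":0.003,"hand":-1}]'; python3 -c "
from h import *
plan((.600,-.0095,.1485),83.8)
im,d=cams.grab_frame('scene')
crop('in.png','scene',im,(.59,-.005,.06),35,8)
"
```

```text
time: 7.85
tool_pos: [0.5997, -0.0102, 0.1474]
tool_rot: [0.0, 0.054, 0.999, -0.0]
contact_force: [0.2, -0.2, -0.9]
gripper_width: 0.182
t 7.8 pos [ 0.5997 -0.0102  0.1474] F [ 0.2 -0.2 -0.9] w 0.182 yhead 83.81
 dx,dy,dz [-0.0003  0.0007 -0.0011] wz 0.01
```

View pics/in.png

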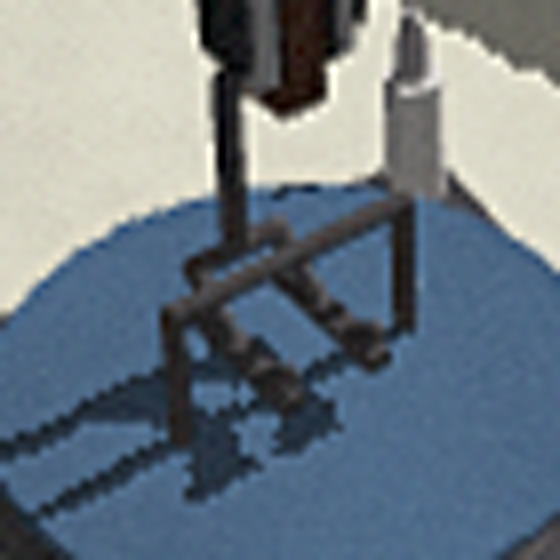

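Hook tips now protrude past the bar, centred. Lift slowly.

```bash
python3 -m pendant '[{"wx":0,"wy":0,"wz":0,"dx":0,"dy":0,"dz":-0.006,"hand":-1},{"wx":0,"wy":0,"wz":0,"dx":0,"dy":0,"dz":-0.012,"hand":-1},{"wx":0,"wy":0,"wz":0,"dx":0,"dy":0,"dz":-0.016,"hand":-1},{"wx":0,"wy":0,"wz":0,"dx":0,"dy":0,"dz":-0.018,"hand":-1},{"wx":0,"wy":0,"wz":0,"dx":0,"dy":0,"dz":-0.02,"hand":-1},{"wx":0,"wy":0,"wz":0,"dx":0,"dy":0,"dz":-0.022,"hand":-1},{"wx":0,"wy":0,"wz":0,"dx":0,"dy":0,"dz":-0.024,"hand":-1},{"wx":0,"wy":0,"wz":0,"dx":0,"dy":0,"dz":-0.026,"hand":-1},{"wx":0,"wy":0,"wz":0,"dx":0,"dy":0,"dz":-0.028,"hand":-1},{"wx":0,"wy":0,"wz":0,"dx":0,"dy":0,"dz":-0.03,"hand":-1},{"wx":0,"wy":0,"wz":0,"dx":0,"dy":0,"dz":-0.033,"hand":-1},{"wx":0,"wy":0,"wz":0,"dx":0,"dy":0,"dz":-0.037,"hand":-1},{"wx":0,"wy":0,"wz":0,"dx":0,"dy":0,"dz":-0.041,"hand":-1},{"wx":0,"wy":0,"wz":0,"dx":0,"dy":0,"dz":-0.045,"hand":-1},{"wx":0,"wy":0,"wz":0,"dx":0,"dy":0,"dz":-0.05,"hand":-1},{"wx":0,"wy":0,"wz":0,"dx":0,"dy":0,"dz":-0.055,"hand":-1},{"wx":0,"wy":0,"wz":0,"dx":0,"dy":0,"dz":-0.06,"hand":-1},{"wx":0,"wy":0,"wz":0,"dx":0,"dy":0,"dz":-0.06,"hand":-1},{"wx":0,"wy":0,"wz":0,"dx":0,"dy":0,"dz":-0.06,"hand":-1}]'; cat >> h.py <<'E'
def lidfit(n='scene',tag=None,zr=(.02,.3)):
    im,d=cams.grab_frame(n); W=world(n,d); W[d==0]=np.nan
    i=im.astype(int); m=(i[...,2]>i[...,0]+20)&(i[...,2]>50)&sel(W,(.3,.8),(-.2,.4),zr); 
    k,l,st,_=cv2.connectedComponentsWithStats(m.astype(np.uint8)); 
    P=W[l==1+np.argmax(st[1:,4])]
    if tag: save(tag,im)
    A=np.c_[P[:,:2],np.ones(len(P))]; 
    for _ in range(4):
        c=np.linalg.lstsq(A,P[:,2],rcond=None)[0]; r=abs(P[:,2]-A@c); k=r<max(.003,2*np.median(r)); A,P=A[k],P[k]
    ci=cv2.minEnclosingCircle((P[:,:2]*1000).astype(np.float32))
    print(n,'lid n',len(P),'top z med',np.median(P[:,2]).round(4),'tilt deg',np.degrees(np.arctan(np.hypot(c[0],c[1]))).round(1),np.round(c[:2],3),'circ',np.round(ci[0],1),round(ci[1],1))
    return im,W,P
E
python3 -c "
from h import *
plan((.600,-.0095,.1485),83.8)
im,W,P=lidfit('scene','lift.png'); lidfit('top')
"
```

```text
time: 9.48
tool_pos: [0.5991, -0.01, 0.2081]
tool_rot: [0.001, 0.054, 0.999, -0.0]
contact_force: [-0.2, -0.7, -4.9]
gripper_width: 0.178
t 9.5 pos [ 0.5991 -0.01    0.2081] F [-0.2 -0.7 -4.9] w 0.178 yhead 83.82
 dx,dy,dz [-0.0008  0.0006  0.0596] wz 0.02
scene lid n 2824 top z med 0.0691 tilt deg 0.3 [0.005 0.001] circ [598.1 -10.4] 89.0
top lid n 405 top z med 0.0696 tilt deg 2.2 [-0.001  0.039] circ [595. -66.] 37.8
```

```bash
python3 -m pendant '[{"wx":0,"wy":0,"wz":0,"dx":0,"dy":0,"dz":-0.005,"hand":-1},{"wx":0,"wy":0,"wz":0,"dx":0,"dy":0,"dz":-0.012,"hand":-1},{"wx":0,"wy":0,"wz":0,"dx":0,"dy":0,"dz":-0.02,"hand":-1},{"wx":0,"wy":0,"wz":0,"dx":0,"dy":0,"dz":-0.028,"hand":-1},{"wx":0,"wy":0,"wz":0,"dx":0,"dy":0,"dz":-0.035,"hand":-1},{"wx":0,"wy":0,"wz":0,"dx":0,"dy":0,"dz":-0.04,"hand":-1},{"wx":0,"wy":0,"wz":0,"dx":0,"dy":0,"dz":-0.04,"hand":-1}]';  python3 -c "
from h import *
plan((.495,.2735,.245),83.8)"
```

```text
time: 10.17
tool_pos: [0.5997, -0.0101, 0.2498]
tool_rot: [0.002, 0.054, 0.999, -0.0]
contact_force: [0.6, 0.5, -3.7]
gripper_width: 0.183
t 10.2 pos [ 0.5997 -0.0101  0.2498] F [ 0.6  0.5 -3.7] w 0.183 yhead 83.82
 dx,dy,dz [0.1346 0.2707 0.0043] wz 0.02
```

```bash
python3 -m pendant '[{"wx":0,"wy":0,"wz":0,"dx":0.003,"dy":0.006,"dz":0,"hand":-1},{"wx":0,"wy":0,"wz":0,"dx":0.008,"dy":0.016,"dz":0,"hand":-1},{"wx":0,"wy":0,"wz":0,"dx":0.015,"dy":0.03,"dz":0,"hand":-1},{"wx":0,"wy":0,"wz":0,"dx":0.024,"dy":0.048,"dz":0,"hand":-1},{"wx":0,"wy":0,"wz":0,"dx":0.033,"dy":0.066,"dz":0,"hand":-1},{"wx":0,"wy":0,"wz":0,"dx":0.042,"dy":0.084,"dz":0,"hand":-1},{"wx":0,"wy":0,"wz":0,"dx":0.051,"dy":0.102,"dz":0,"hand":-1},{"wx":0,"wy":0,"wz":0,"dx":0.06,"dy":0.12,"dz":0,"hand":-1},{"wx":0,"wy":0,"wz":0,"dx":0.069,"dy":0.138,"dz":0,"hand":-1},{"wx":0,"wy":0,"wz":0,"dx":0.078,"dy":0.156,"dz":0,"hand":-1},{"wx":0,"wy":0,"wz":0,"dx":0.087,"dy":0.174,"dz":0,"hand":-1},{"wx":0,"wy":0,"wz":0,"dx":0.096,"dy":0.192,"dz":0,"hand":-1},{"wx":0,"wy":0,"wz":0,"dx":0.105,"dy":0.21,"dz":0,"hand":-1},{"wx":0,"wy":0,"wz":0,"dx":0.114,"dy":0.228,"dz":0,"hand":-1},{"wx":0,"wy":0,"wz":0,"dx":0.122,"dy":0.244,"dz":0,"hand":-1},{"wx":0,"wy":0,"wz":0,"dx":0.128,"dy":0.257,"dz":0,"hand":-1},{"wx":0,"wy":0,"wz":0,"dx":0.132,"dy":0.266,"dz":0,"hand":-1},{"wx":0,"wy":0,"wz":0,"dx":0.1346,"dy":0.2707,"dz":0,"hand":-1},{"wx":0,"wy":0,"wz":0,"dx":0.1346,"dy":0.2707,"dz":0,"hand":-1},{"wx":0,"wy":0,"wz":0,"dx":0.1346,"dy":0.2707,"dz":0,"hand":-1}]';  python3 -c "
from h import *
plan((.495,.2735,.184),83.8)
lidfit('scene'); lidfit('top')"
```

```text
time: 11.83
tool_pos: [0.4938, 0.2736, 0.2472]
tool_rot: [-0.0, 0.054, 0.999, -0.0]
contact_force: [0.8, 0.5, -4.9]
gripper_width: 0.181
t 11.8 pos [0.4938 0.2736 0.2472] F [ 0.8  0.5 -4.9] w 0.181 yhead 83.84
 dx,dy,dz [-0.0012  0.0001  0.0632] wz 0.04
scene lid n 1652 top z med 0.1079 tilt deg 0.7 [-0.012  0.001] circ [491.9 273.9] 89.1
top lid n 2195 top z med 0.1093 tilt deg 0.5 [0.008 0.002] circ [492.2 271.3] 86.5
```

```bash
python3 -m pendant '[{"wx":0,"wy":0,"wz":0,"dx":-0.001,"dy":0,"dz":0.006,"hand":-1},{"wx":0,"wy":0,"wz":0,"dx":-0.001,"dy":0,"dz":0.014,"hand":-1},{"wx":0,"wy":0,"wz":0,"dx":-0.001,"dy":0,"dz":0.022,"hand":-1},{"wx":0,"wy":0,"wz":0,"dx":-0.001,"dy":0,"dz":0.03,"hand":-1},{"wx":0,"wy":0,"wz":0,"dx":-0.001,"dy":0,"dz":0.038,"hand":-1},{"wx":0,"wy":0,"wz":0,"dx":-0.001,"dy":0,"dz":0.044,"hand":-1},{"wx":0,"wy":0,"wz":0,"dx":-0.001,"dy":0,"dz":0.048,"hand":-1},{"wx":0,"wy":0,"wz":0,"dx":-0.001,"dy":0,"dz":0.051,"hand":-1},{"wx":0,"wy":0,"wz":0,"dx":-0.001,"dy":0,"dz":0.053,"hand":-1},{"wx":0,"wy":0,"wz":0,"dx":-0.001,"dy":0,"dz":0.055,"hand":-1},{"wx":0,"wy":0,"wz":0,"dx":-0.001,"dy":0,"dz":0.0565,"hand":-1},{"wx":0,"wy":0,"wz":0,"dx":-0.001,"dy":0,"dz":0.058,"hand":-1},{"wx":0,"wy":0,"wz":0,"dx":-0.001,"dy":0,"dz":0.0595,"hand":-1},{"wx":0,"wy":0,"wz":0,"dx":-0.001,"dy":0,"dz":0.061,"hand":-1},{"wx":0,"wy":0,"wz":0,"dx":-0.001,"dy":0,"dz":0.0625,"hand":-1},{"wx":0,"wy":0,"wz":0,"dx":-0.001,"dy":0,"dz":0.064,"hand":-1},{"wx":0,"wy":0,"wz":0,"dx":-0.001,"dy":0,"dz":0.0655,"hand":-1},{"wx":0,"wy":0,"wz":0,"dx":-0.001,"dy":0,"dz":0.067,"hand":-1},{"wx":0,"wy":0,"wz":0,"dx":-0.001,"dy":0,"dz":0.069,"hand":-1},{"wx":0,"wy":0,"wz":0,"dx":-0.001,"dy":0,"dz":0.071,"hand":-1}]';  python3 -c "
from h import *
plan((.495,.2735,.164),83.8)
lidfit('scene'); lidfit('top')"
```

```text
time: 13.6
tool_pos: [0.4954, 0.2736, 0.1768]
tool_rot: [0.0, 0.054, 0.999, 0.0]
contact_force: [-0.0, -0.4, -1.8]
gripper_width: 0.179
t 13.6 pos [0.4954 0.2736 0.1768] F [-0.  -0.4 -1.8] w 0.179 yhead 83.82
 dx,dy,dz [ 0.0004 -0.0002  0.0128] wz 0.02
scene lid n 1549 top z med 0.0451 tilt deg 0.0 [ 0.001 -0.   ] circ [494.3 274. ] 89.6
top lid n 1619 top z med 0.0465 tilt deg 0.9 [ 0.002 -0.016] circ [493.5 269.8] 86.8
```

```bash
python3 -m pendant '[{"wx":0,"wy":0,"wz":0,"dx":0,"dy":0,"dz":0.004,"hand":-1},{"wx":0,"wy":0,"wz":0,"dx":0,"dy":0,"dz":0.008,"hand":-1},{"wx":0,"wy":0,"wz":0,"dx":0,"dy":0,"dz":0.012,"hand":-1},{"wx":0,"wy":0,"wz":0,"dx":0,"dy":0,"dz":0.013,"hand":-1},{"wx":0,"wy":0,"wz":0,"dx":0.006,"dy":0,"dz":0.013,"hand":-1},{"wx":0,"wy":0,"wz":0,"dx":0.012,"dy":0,"dz":0.013,"hand":-1},{"wx":0,"wy":0,"wz":0,"dx":0.02,"dy":0,"dz":0.013,"hand":-1},{"wx":0,"wy":0,"wz":0,"dx":0.028,"dy":0,"dz":0.013,"hand":-1},{"wx":0,"wy":0,"wz":0,"dx":0.038,"dy":0,"dz":0.013,"hand":-1},{"wx":0,"wy":0,"wz":0,"dx":0.038,"dy":0,"dz":0.013,"hand":-1},{"wx":0,"wy":0,"wz":0,"dx":0.038,"dy":0,"dz":-0.01,"hand":-1},{"wx":0,"wy":0,"wz":0,"dx":0.038,"dy":0,"dz":-0.04,"hand":-1},{"wx":0,"wy":0,"wz":0,"dx":0.038,"dy":0,"dz":-0.07,"hand":-1},{"wx":0,"wy":0,"wz":0,"dx":0.038,"dy":0,"dz":-0.075,"hand":-1},{"wx":0,"wy":0,"wz":0,"dx":0.038,"dy":0,"dz":-0.075,"hand":-1}]';  python3 -c "
from h import *
plan((.527,.4095,.25),66)
im,W,P=lidfit('scene','unh.png'); lidfit('top')
P=W[sel(W,(.4,.55),(.2,.35),(.075,.105))]; print('bar',rect(P),P.mean(0))"
```

```text
time: 14.95
tool_pos: [0.4587, 0.2783, 0.255]
tool_rot: [0.003, 0.054, 0.999, 0.001]
contact_force: [0.6, 0.0, -1.8]
gripper_width: 0.177
t 14.9 pos [0.4587 0.2783 0.255 ] F [ 0.6  0.  -1.8] w 0.177 yhead 83.83
 dx,dy,dz [-0.0538  0.1377  0.0058] wz 17.83
scene lid n 1690 top z med 0.0451 tilt deg 0.1 [ 0.001 -0.001] circ [491.7 273.1] 89.9
top lid n 2557 top z med 0.0464 tilt deg 0.3 [-0.005  0.003] circ [493.2 273.2] 87.4
bar (array([493.6, 272.7]), array([80.6,  9. ]), 85.2) [0.49420352 0.27081564 0.08941626]
```

View pics/unh.png

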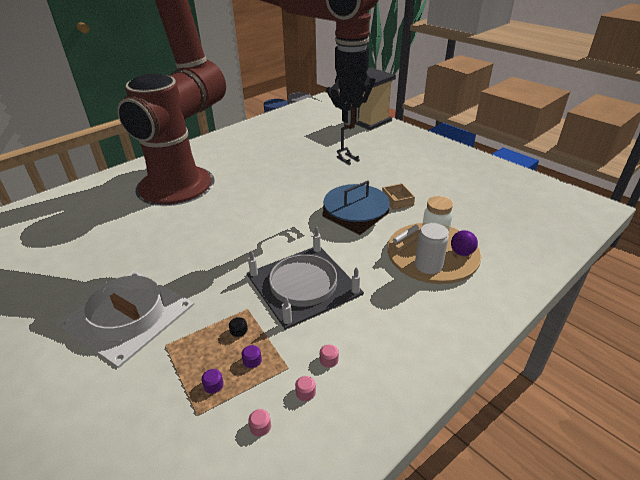

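```bash
python3 -m pendant '[{"wx":0,"wy":0,"wz":4,"dx":-0.014,"dy":0.03,"dz":0,"hand":-1},{"wx":0,"wy":0,"wz":9,"dx":-0.028,"dy":0.06,"dz":0,"hand":-1},{"wx":0,"wy":0,"wz":14,"dx":-0.042,"dy":0.09,"dz":0,"hand":-1},{"wx":0,"wy":0,"wz":17.8,"dx":-0.05,"dy":0.12,"dz":0,"hand":-1},{"wx":0,"wy":0,"wz":17.8,"dx":-0.0568,"dy":0.1362,"dz":0,"hand":-1},{"wx":0,"wy":0,"wz":17.8,"dx":-0.0568,"dy":0.1362,"dz":0,"hand":-1},{"wx":0,"wy":0,"wz":17.8,"dx":-0.0568,"dy":0.1362,"dz":0.0,"hand":-1},{"wx":0,"wy":0,"wz":17.8,"dx":-0.0568,"dy":0.1362,"dz":0.0,"hand":-1}]';  python3 -c "
from h import *
plan((.530,.408,.109),66)
for n in ['top','scene']:
    im,d=cams.grab_frame(n);W=world(n,d)
    P=W[sel(W,(.45,.6),(.34,.48),(.13,.17))]; print(n,rect(P),P.mean(0),np.percentile(P[:,2],[1,50,99]))
    P=W[sel(W,(.45,.6),(.365,.48),(.026,.034))]; print('holder',len(P),rect(P))"
```

```text
time: 15.72
tool_pos: [0.5275, 0.406, 0.2491]
tool_rot: [-0.001, 0.208, 0.978, -0.001]
contact_force: [-0.7, 0.3, -1.0]
gripper_width: 0.175
t 15.7 pos [0.5275 0.406  0.2491] F [-0.7  0.3 -1. ] w 0.175 yhead 66.02
 dx,dy,dz [-0.0017  0.0033  0.1401] wz 0.02
top (array([521. , 407.2]), array([34.7, 52.5]), 67.0) [0.51805829 0.40261725 0.1565674 ] [0.14462968 0.15459935 0.16940543]
holder 187 (array([525.9, 409.4]), array([64.8, 77.9]), 66.5)
scene (array([522.7, 407.6]), array([37.2, 53.6]), 63.5) [0.51873561 0.40845545 0.15632939] [0.14605587 0.15506416 0.16869881]
holder 135 (array([527. , 409.7]), array([65.7, 79.8]), 66.1)
```

```bash
python3 -m pendant '[{"wx":0,"wy":0,"wz":0,"dx":-0.0033,"dy":0.0037,"dz":0.02,"hand":-1},{"wx":0,"wy":0,"wz":0,"dx":-0.0033,"dy":0.0037,"dz":0.045,"hand":-1},{"wx":0,"wy":0,"wz":0,"dx":-0.0033,"dy":0.0037,"dz":0.07,"hand":-1},{"wx":0,"wy":0,"wz":0,"dx":-0.0033,"dy":0.0037,"dz":0.095,"hand":-1},{"wx":0,"wy":0,"wz":0,"dx":-0.0033,"dy":0.0037,"dz":0.115,"hand":-1},{"wx":0,"wy":0,"wz":0,"dx":-0.0033,"dy":0.0037,"dz":0.125,"hand":-1},{"wx":0,"wy":0,"wz":0,"dx":-0.0033,"dy":0.0037,"dz":0.132,"hand":-1},{"wx":0,"wy":0,"wz":0,"dx":-0.0033,"dy":0.0037,"dz":0.136,"hand":-1},{"wx":0,"wy":0,"wz":0,"dx":-0.0033,"dy":0.0037,"dz":0.139,"hand":-1},{"wx":0,"wy":0,"wz":0,"dx":-0.0033,"dy":0.0037,"dz":0.141,"hand":-1},{"wx":0,"wy":0,"wz":0,"dx":-0.0033,"dy":0.0037,"dz":0.142,"hand":-1},{"wx":0,"wy":0,"wz":0,"dx":-0.0033,"dy":0.0037,"dz":0.142,"hand":-1},{"wx":0,"wy":0,"wz":0,"dx":-0.0033,"dy":0.0037,"dz":0.142,"hand":-1}]';  python3 -c "
from h import *
plan((.530,.408,.109),66)"
```

```text
time: 16.9
tool_pos: [0.5333, 0.4092, 0.1102]
tool_rot: [0.0, 0.208, 0.978, 0.0]
contact_force: [-0.9, -0.0, -1.2]
gripper_width: 0.18
t 16.9 pos [0.5333 0.4092 0.1102] F [-0.9 -0.  -1.2] w 0.180 yhead 66.02
 dx,dy,dz [ 0.0025 -0.0025  0.0012] wz 0.02
```

```bash
python3 -m pendant '[{"wx":0,"wy":0,"wz":0,"dx":0.0,"dy":0,"dz":0.001,"hand":-1},{"wx":0,"wy":0,"wz":0,"dx":0,"dy":0,"dz":0.002,"hand":-1},{"wx":0,"wy":0,"wz":0,"dx":0,"dy":0,"dz":0.002,"hand":-1}]'
```

```text
time: 17.15
tool_pos: [0.5332, 0.4091, 0.1077]
tool_rot: [0.0, 0.208, 0.978, 0.0]
contact_force: [-0.9, 0.3, -0.4]
gripper_width: 0.18
```

```bash
python3 -m pendant '[{"wx":0,"wy":0,"wz":0,"dx":0.0,"dy":0,"dz":0.001,"hand":-1},{"wx":0,"wy":0,"wz":0,"dx":0,"dy":0,"dz":0.001,"hand":-0.4},{"wx":0,"wy":0,"wz":0,"dx":0,"dy":0,"dz":0.001,"hand":-0.2},{"wx":0,"wy":0,"wz":0,"dx":0,"dy":0,"dz":0.001,"hand":0},{"wx":0,"wy":0,"wz":0,"dx":0,"dy":0,"dz":0.001,"hand":0},{"wx":0,"wy":0,"wz":0,"dx":0,"dy":0,"dz":0.001,"hand":0},{"wx":0,"wy":0,"wz":0,"dx":0,"dy":0,"dz":-0.02,"hand":0},{"wx":0,"wy":0,"wz":0,"dx":0,"dy":0,"dz":-0.06,"hand":0},{"wx":0,"wy":0,"wz":0,"dx":0,"dy":0,"dz":-0.1,"hand":0},{"wx":0,"wy":0,"wz":0,"dx":0,"dy":0,"dz":-0.14,"hand":0},{"wx":0,"wy":0,"wz":0,"dx":0,"dy":0,"dz":-0.14,"hand":0}]'; python3 -c "
from h import *
for n in ['top','scene']:
    im,d=cams.grab_frame(n);W=world(n,d); W[d==0]=np.nan
    P=W[sel(W,(.45,.6),(.34,.48),(.1385,.16))]; print(n,'grip',rect(P),P.mean(0))
    for t,q in [('stone',(.615,-.1954)),('p1',(.687,-.3015)),('p2',(.691,-.219))]:
        P=W[sel(W,(q[0]-.03,q[0]+.03),(q[1]-.03,q[1]+.03),(.024,.045))]; print(t,len(P),rect(P) if len(P) else '')
    P=W[sel(W,(.5,.7),(-.11,.09),(.02,.035))]; P=P[np.hypot(P[:,0]-.6,P[:,1]+.009)<.1]; print('pan rim',cv2.minEnclosingCircle((P[:,:2]*1000).astype(np.float32)),len(P))
    P=W[sel(W,(.45,.75),(-.15,.15),(.005,.012))]; P=P[np.hypot(P[:,0]-.6,P[:,1]+.009)>.08];print('foot',rect(P))
plan((.615,-.1954,.2),83)"
```

```text
time: 18.07
tool_pos: [0.5366, 0.4112, 0.2594]
tool_rot: [0.006, 0.208, 0.978, 0.006]
contact_force: [1.0, -0.3, 1.9]
gripper_width: 0.502
top grip (array([530.9, 409.5]), array([16.5, 23.6]), 64.5) [0.53063515 0.40904032 0.14448417]
stone 160 (array([ 613.9, -196.2]), array([32.9, 33.8]), 17.6)
p1 162 (array([ 686.3, -302. ]), array([34.4, 34.2]), 31.8)
p2 163 (array([ 691.2, -218.5]), array([34.8, 33.9]), 45.6)
pan rim ((599.7277221679688, -9.041829109191895), 76.13034057617188) 351
foot (array([601.2,  -1.5]), array([297. , 295.7]), 89.7)
scene grip (array([531.7, 410. ]), array([15.1, 23.1]), 64.2) [0.53237109 0.40816079 0.14269137]
stone 187 (array([ 614.9, -195.6]), array([33.8, 31.1]), 20.5)
p1 276 (array([ 687.6, -301.7]), array([34.3, 33.9]), 84.2)
p2 241 (array([ 691.1, -219.3]), array([33.3, 35.1]), 85.0)
pan rim ((598.6358642578125, -9.187780380249023), 77.79962921142578) 440
foot (array([595.3, -29.9]), array([240.3, 198.9]), 77.5)
t 18.2 pos [0.5342 0.4097 0.2512] F [-0.2  0.1 -0.7] w 0.504 yhead 66.02
 dx,dy,dz [-0.3196 -0.5203  0.0497] wz -16.98
```

```bash
python3 -m pendant '[{"wx":0,"wy":0,"wz":-5,"dx":-0.02,"dy":-0.033,"dz":0,"hand":0.5},{"wx":0,"wy":0,"wz":-10,"dx":-0.3196,"dy":-0.5203,"dz":0,"hand":0.5},{"wx":0,"wy":0,"wz":-17,"dx":-0.3196,"dy":-0.5203,"dz":0,"hand":0.5},{"wx":0,"wy":0,"wz":-17,"dx":-0.3196,"dy":-0.5203,"dz":0,"hand":0.5},{"wx":0,"wy":0,"wz":-17,"dx":-0.3196,"dy":-0.5203,"dz":0,"hand":0.5},{"wx":0,"wy":0,"wz":-17,"dx":-0.3196,"dy":-0.5203,"dz":0,"hand":0.5},{"wx":0,"wy":0,"wz":-17,"dx":-0.3196,"dy":-0.5203,"dz":0,"hand":0.5},{"wx":0,"wy":0,"wz":-17,"dx":-0.3196,"dy":-0.5203,"dz":0,"hand":0.5},{"wx":0,"wy":0,"wz":-17,"dx":-0.3196,"dy":-0.5203,"dz":0,"hand":0.5},{"wx":0,"wy":0,"wz":-17,"dx":-0.3196,"dy":-0.5203,"dz":0,"hand":0.5},{"wx":0,"wy":0,"wz":-17,"dx":-0.3196,"dy":-0.5203,"dz":0,"hand":0.5},{"wx":0,"wy":0,"wz":-17,"dx":-0.3196,"dy":-0.5203,"dz":0,"hand":0.5},{"wx":0,"wy":0,"wz":-17,"dx":-0.3196,"dy":-0.5203,"dz":0,"hand":0.5},{"wx":0,"wy":0,"wz":-17,"dx":-0.3196,"dy":-0.5203,"dz":0,"hand":0.5},{"wx":0,"wy":0,"wz":-17,"dx":-0.3196,"dy":-0.5203,"dz":0,"hand":0.5},{"wx":0,"wy":0,"wz":-17,"dx":-0.3196,"dy":-0.5203,"dz":0,"hand":0.5},{"wx":0,"wy":0,"wz":-17,"dx":-0.3196,"dy":-0.5203,"dz":0,"hand":0.5},{"wx":0,"wy":0,"wz":-17,"dx":-0.3196,"dy":-0.5203,"dz":0,"hand":0.5},{"wx":0,"wy":0,"wz":-17,"dx":-0.3196,"dy":-0.5203,"dz":0,"hand":0.5}]'; cat >> h.py <<'E'
def stones():
    im,d=cams.grab_frame('scene');W=world('scene',d); W[d==0]=np.nan
    hsv=cv2.cvtColor(im,cv2.COLOR_RGB2HSV); z=sel(W,(.35,.85),(-.45,.1),(.02,.2))
    for t,m in [('purple',z&(hsv[...,0]>125)&(hsv[...,0]<150)&(hsv[...,1]>120)),('black',sel(W,(.56,.74),(-.36,-.11),(.022,.045))&(im.max(-1)<75))]:
        k,l,st,_=cv2.connectedComponentsWithStats(m.astype(np.uint8))
        for i in range(1,k):
            if st[i,4]>50:
                P=W[l==i]; zt=np.percentile(P[:,2],90); P=P[P[:,2]>zt-.006]; print(t,st[i,4],rect(P),'top',round(zt,4))
E
python3 -c "
from h import *
stones()
plan((.6145,-.1955,.005),83)"
```

```text
time: 19.75
tool_pos: [0.6131, -0.1949, 0.2463]
tool_rot: [-0.001, 0.06, 0.998, 0.0]
contact_force: [-0.7, 0.3, 0.7]
gripper_width: 0.748
purple 256 (array([ 692.3, -218.8]), array([34.1, 33.9]), 73.8) top 0.0314
purple 300 (array([ 687.9, -302. ]), array([34.2, 33. ]), 83.9) top 0.0313
black 203 (array([ 616.7, -196.6]), array([33.9, 29.5]), 74.2) top 0.0312
t 19.8 pos [ 0.6133 -0.1948  0.2467] F [-0.2 -0.1  0.3] w 0.750 yhead 83.12
 dx,dy,dz [-0.0016 -0.0007  0.2417] wz 0.12
```

```bash
python3 -m pendant '[{"wx":0,"wy":0,"wz":0,"dx":-0.0016,"dy":-0.0007,"dz":0.04,"hand":0.5},{"wx":0,"wy":0,"wz":0,"dx":-0.0016,"dy":-0.0007,"dz":0.08,"hand":0.5},{"wx":0,"wy":0,"wz":0,"dx":-0.0016,"dy":-0.0007,"dz":0.12,"hand":0.5},{"wx":0,"wy":0,"wz":0,"dx":-0.0016,"dy":-0.0007,"dz":0.16,"hand":0.5},{"wx":0,"wy":0,"wz":0,"dx":-0.0016,"dy":-0.0007,"dz":0.19,"hand":0.5},{"wx":0,"wy":0,"wz":0,"dx":-0.0016,"dy":-0.0007,"dz":0.215,"hand":0.5},{"wx":0,"wy":0,"wz":0,"dx":-0.0016,"dy":-0.0007,"dz":0.23,"hand":0.5},{"wx":0,"wy":0,"wz":0,"dx":-0.0016,"dy":-0.0007,"dz":0.24,"hand":0.5},{"wx":0,"wy":0,"wz":0,"dx":-0.0016,"dy":-0.0007,"dz":0.24,"hand":0.5},{"wx":0,"wy":0,"wz":0,"dx":-0.0016,"dy":-0.0007,"dz":0.24,"hand":-1},{"wx":0,"wy":0,"wz":0,"dx":-0.0016,"dy":-0.0007,"dz":0.24,"hand":-1},{"wx":0,"wy":0,"wz":0,"dx":-0.0016,"dy":-0.0007,"dz":0.24,"hand":-1},{"wx":0,"wy":0,"wz":0,"dx":-0.0016,"dy":-0.0007,"dz":0.24,"hand":-1},{"wx":0,"wy":0,"wz":0,"dx":-0.0016,"dy":-0.0007,"dz":0.24,"hand":-1},{"wx":0,"wy":0,"wz":0,"dx":-0.0016,"dy":-0.0007,"dz":0.24,"hand":-1}]'; python3 -c "
from h import *
plan((.5995,-.0091,.15),83)"
```

```text
time: 21.05
tool_pos: [0.617, -0.1981, 0.0104]
tool_rot: [0.002, 0.061, 0.998, -0.001]
contact_force: [-0.2, 1.4, 6.0]
gripper_width: 0.395
t 21.1 pos [ 0.617  -0.1981  0.0104] F [-0.2  1.4  6. ] w 0.395 yhead 83.01
 dx,dy,dz [ 0.0397  0.1853 -0.14  ] wz 0.01
```

```bash
python3 -m pendant '[{"wx":0,"wy":0,"wz":0,"dx":0,"dy":0,"dz":-0.03,"hand":-1},{"wx":0,"wy":0,"wz":0,"dx":0,"dy":0,"dz":-0.07,"hand":-1},{"wx":0,"wy":0,"wz":0,"dx":0,"dy":0,"dz":-0.11,"hand":-1},{"wx":0,"wy":0,"wz":0,"dx":0.005,"dy":0.025,"dz":-0.13,"hand":-1},{"wx":0,"wy":0,"wz":0,"dx":0.013,"dy":0.06,"dz":-0.13,"hand":-1},{"wx":0,"wy":0,"wz":0,"dx":0.021,"dy":0.1,"dz":-0.13,"hand":-1},{"wx":0,"wy":0,"wz":0,"dx":0.03,"dy":0.14,"dz":-0.13,"hand":-1},{"wx":0,"wy":0,"wz":0,"dx":0.0397,"dy":0.175,"dz":-0.13,"hand":-1},{"wx":0,"wy":0,"wz":0,"dx":0.0397,"dy":0.185,"dz":-0.13,"hand":-1},{"wx":0,"wy":0,"wz":0,"dx":0.0397,"dy":0.185,"dz":-0.10,"hand":-1},{"wx":0,"wy":0,"wz":0,"dx":0.0397,"dy":0.185,"dz":-0.07,"hand":-1},{"wx":0,"wy":0,"wz":0,"dx":0.0397,"dy":0.185,"dz":-0.045,"hand":-1},{"wx":0,"wy":0,"wz":0,"dx":0.0397,"dy":0.185,"dz":-0.025,"hand":-1},{"wx":0,"wy":0,"wz":0,"dx":0.0397,"dy":0.185,"dz":-0.015,"hand":-1},{"wx":0,"wy":0,"wz":0,"dx":0.0397,"dy":0.185,"dz":-0.01,"hand":-1},{"wx":0,"wy":0,"wz":0,"dx":0.0397,"dy":0.185,"dz":-0.009,"hand":-1},{"wx":0,"wy":0,"wz":0,"dx":0.0397,"dy":0.185,"dz":-0.009,"hand":-1}]'; python3 -c "
from h import *
plan((.5995,-.0091,.021),83)"
```

```text
time: 22.47
tool_pos: [0.5991, -0.0092, 0.0193]
tool_rot: [0.0, 0.061, 0.998, -0.0]
contact_force: [-4.6, 0.2, 7.6]
gripper_width: 0.395
t 22.5 pos [ 0.5991 -0.0092  0.0193] F [-4.6  0.2  7.6] w 0.395 yhead 83.01
 dx,dy,dz [-0.0004  0.0001 -0.0017] wz 0.01
```

```bash
python3 -m pendant '[{"wx":0,"wy":0,"wz":0,"dx":0,"dy":0,"dz":-0.001,"hand":0.3},{"wx":0,"wy":0,"wz":0,"dx":0,"dy":0,"dz":-0.001,"hand":0.3},{"wx":0,"wy":0,"wz":0,"dx":0,"dy":0,"dz":-0.001,"hand":0.3},{"wx":0,"wy":0,"wz":0,"dx":0,"dy":0,"dz":-0.001,"hand":0.3},{"wx":0,"wy":0,"wz":0,"dx":0,"dy":0,"dz":-0.02,"hand":0.3},{"wx":0,"wy":0,"wz":0,"dx":0,"dy":0,"dz":-0.06,"hand":0.3},{"wx":0,"wy":0,"wz":0,"dx":0,"dy":0,"dz":-0.1,"hand":0.3},{"wx":0,"wy":0,"wz":0,"dx":0,"dy":0,"dz":-0.14,"hand":0.3},{"wx":0,"wy":0,"wz":0,"dx":0,"dy":0,"dz":-0.18,"hand":0.3},{"wx":0,"wy":0,"wz":0,"dx":0,"dy":0,"dz":-0.2,"hand":0.3},{"wx":0,"wy":0,"wz":0,"dx":0,"dy":0,"dz":-0.2,"hand":0.3}]'; python3 -c "
from h import *
stones()
im,d=cams.grab_frame('scene'); crop('pan.png','scene',im,(.6,-.1,.03),75,4)
for n in ['scene','top']:
    im,d=cams.grab_frame(n);W=world(n,d);W[d==0]=np.nan
    P=W[sel(W,(.54,.66),(-.07,.05),(.034,.046))]; print('in pan',len(P),rect(P) if len(P)>3 else '')
    P=W[sel(W,(.25,.55),(-.48,-.2),(.036,.06))]; print('wall',len(P),cv2.minEnclosingCircle((P[:,:2]*1000).astype(np.float32)))
    P=P[np.hypot(P[:,0]-.411,P[:,1]+.339)<.055]; print('fin',rect(P))
plan((.411,-.339,.2),83)"
```

```text
time: 23.38
tool_pos: [0.6015, -0.0093, 0.2243]
tool_rot: [0.006, 0.061, 0.998, -0.001]
contact_force: [1.0, -0.1, 0.7]
gripper_width: 0.653
purple 257 (array([ 692.4, -219.2]), array([34.5, 32.6]), 75.2) top 0.0315
purple 302 (array([ 687.1, -301. ]), array([33.5, 33.3]), 58.0) top 0.0316
in pan 130 (array([598.8,  -9.5]), array([31.1, 32.5]), 48.9)
wall 851 ((410.33160400390625, -340.2076416015625), 78.34188079833984)
fin (array([ 412.9, -338.3]), array([73.2, 13. ]), 14.0)
in pan 160 (array([596.1,  -9.4]), array([32.6, 32.6]), 46.9)
wall 654 ((410.2220458984375, -339.8691101074219), 76.79621887207031)
fin (array([ 410.9, -339.3]), array([69.3, 14. ]), 13.5)
t 23.6 pos [ 0.597  -0.0087  0.2142] F [ 1.   0.2 -0.1] w 0.650 yhead 83.02
 dx,dy,dz [ 0.1444 -0.3505  0.0146] wz 0.02
```

View pics/pan.png

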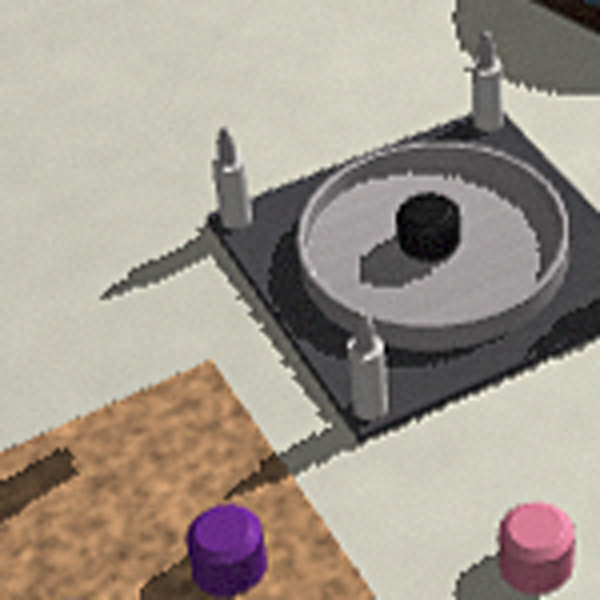

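```bash
python3 -m pendant '[{"wx":0,"wy":0,"wz":-5,"dx":0.016,"dy":-0.039,"dz":0,"hand":0.3},{"wx":0,"wy":0,"wz":-10,"dx":0.1444,"dy":-0.3505,"dz":0,"hand":0.3},{"wx":0,"wy":0,"wz":-15,"dx":0.1444,"dy":-0.3505,"dz":0,"hand":0.3},{"wx":0,"wy":0,"wz":-20.8,"dx":0.1444,"dy":-0.3505,"dz":0,"hand":0.3},{"wx":0,"wy":0,"wz":-20.8,"dx":0.1444,"dy":-0.3505,"dz":0,"hand":0.3},{"wx":0,"wy":0,"wz":-20.8,"dx":0.1444,"dy":-0.3505,"dz":0,"hand":0.3},{"wx":0,"wy":0,"wz":-20.8,"dx":0.1444,"dy":-0.3505,"dz":0,"hand":0.3},{"wx":0,"wy":0,"wz":-20.8,"dx":0.1444,"dy":-0.3505,"dz":0,"hand":0.3},{"wx":0,"wy":0,"wz":-20.8,"dx":0.1444,"dy":-0.3505,"dz":0,"hand":0.3},{"wx":0,"wy":0,"wz":-20.8,"dx":0.1444,"dy":-0.3505,"dz":0,"hand":0.3},{"wx":0,"wy":0,"wz":-20.8,"dx":0.1444,"dy":-0.3505,"dz":0,"hand":0.3},{"wx":0,"wy":0,"wz":-20.8,"dx":0.1444,"dy":-0.3505,"dz":0,"hand":0.3},{"wx":0,"wy":0,"wz":-20.8,"dx":0.1444,"dy":-0.3505,"dz":0,"hand":0.3}]'; python3 -c "
from h import *
plan((.411,-.339,.014),103.8)"
```

```text
time: 24.67
tool_pos: [0.4124, -0.3377, 0.2151]
tool_rot: [-0.001, -0.121, 0.993, 0.001]
contact_force: [-0.6, 0.4, -0.2]
gripper_width: 0.652
t 24.7 pos [ 0.4124 -0.3377  0.2151] F [-0.6  0.4 -0.2] w 0.652 yhead 103.90
 dx,dy,dz [ 0.0015 -0.0013  0.2011] wz 0.1
```

```bash
python3 -m pendant '[{"wx":0,"wy":0,"wz":0,"dx":0.0015,"dy":-0.0013,"dz":0.04,"hand":0.3},{"wx":0,"wy":0,"wz":0,"dx":0.0015,"dy":-0.0013,"dz":0.08,"hand":0.3},{"wx":0,"wy":0,"wz":0,"dx":0.0015,"dy":-0.0013,"dz":0.12,"hand":0.3},{"wx":0,"wy":0,"wz":0,"dx":0.0015,"dy":-0.0013,"dz":0.155,"hand":0.3},{"wx":0,"wy":0,"wz":0,"dx":0.0015,"dy":-0.0013,"dz":0.18,"hand":0.3},{"wx":0,"wy":0,"wz":0,"dx":0.0015,"dy":-0.0013,"dz":0.195,"hand":0.3},{"wx":0,"wy":0,"wz":0,"dx":0.0015,"dy":-0.0013,"dz":0.201,"hand":0.3},{"wx":0,"wy":0,"wz":0,"dx":0.0015,"dy":-0.0013,"dz":0.201,"hand":0.3},{"wx":0,"wy":0,"wz":0,"dx":0.0015,"dy":-0.0013,"dz":0.201,"hand":-1},{"wx":0,"wy":0,"wz":0,"dx":0.0015,"dy":-0.0013,"dz":0.201,"hand":-1},{"wx":0,"wy":0,"wz":0,"dx":0.0015,"dy":-0.0013,"dz":0.201,"hand":-1},{"wx":0,"wy":0,"wz":0,"dx":0.0015,"dy":-0.0013,"dz":0.201,"hand":-1},{"wx":0,"wy":0,"wz":0,"dx":0.0015,"dy":-0.0013,"dz":0.201,"hand":-1},{"wx":0,"wy":0,"wz":0,"dx":0.0015,"dy":-0.0013,"dz":0.201,"hand":-1},{"wx":0,"wy":0,"wz":0,"dx":0.0015,"dy":-0.0013,"dz":0.201,"hand":-1},{"wx":0,"wy":0,"wz":0,"dx":0.0015,"dy":-0.0013,"dz":0.201,"hand":-1}]'; python3 -c "
from h import *
plan((.5995,-.0091,.2),77.7)"
```

```text
time: 26.0
tool_pos: [0.412, -0.3415, 0.0173]
tool_rot: [0.001, -0.12, 0.993, -0.001]
contact_force: [0.0, 2.6, 6.1]
gripper_width: 0.125
t 26.0 pos [ 0.412  -0.3415  0.0173] F [0.  2.6 6.1] w 0.125 yhead 103.80
 dx,dy,dz [-0.2617  0.2777 -0.1828] wz 26.1
```

```bash
python3 -m pendant '[{"wx":0,"wy":0,"wz":0,"dx":0,"dy":0,"dz":-0.01,"hand":-1},{"wx":0,"wy":0,"wz":0,"dx":0,"dy":0,"dz":-0.03,"hand":-1},{"wx":0,"wy":0,"wz":0,"dx":0,"dy":0,"dz":-0.055,"hand":-1},{"wx":0,"wy":0,"wz":0,"dx":0,"dy":0,"dz":-0.08,"hand":-1},{"wx":0,"wy":0,"wz":0,"dx":0,"dy":0,"dz":-0.105,"hand":-1},{"wx":0,"wy":0,"wz":0,"dx":0,"dy":0,"dz":-0.13,"hand":-1},{"wx":0,"wy":0,"wz":0,"dx":0,"dy":0,"dz":-0.145,"hand":-1},{"wx":0,"wy":0,"wz":0,"dx":0,"dy":0,"dz":-0.15,"hand":-1},{"wx":0,"wy":0,"wz":0,"dx":0,"dy":0,"dz":-0.15,"hand":-1}]'; python3 -c "
from h import *
plan((.5995,-.0091,.165),77.7)"
```

```text
time: 26.75
tool_pos: [0.4114, -0.3413, 0.167]
tool_rot: [0.001, -0.12, 0.993, -0.001]
contact_force: [-0.7, 0.2, -3.4]
gripper_width: 0.129
t 26.8 pos [ 0.4114 -0.3413  0.167 ] F [-0.7  0.2 -3.4] w 0.129 yhead 103.81
 dx,dy,dz [-0.262   0.2777  0.0016] wz 26.11
```

```bash
python3 -m pendant '[{"wx":0,"wy":0,"wz":1,"dx":-0.008,"dy":0.009,"dz":0,"hand":-1},{"wx":0,"wy":0,"wz":3,"dx":-0.025,"dy":0.027,"dz":0,"hand":-1},{"wx":0,"wy":0,"wz":5,"dx":-0.045,"dy":0.048,"dz":0,"hand":-1},{"wx":0,"wy":0,"wz":7,"dx":-0.066,"dy":0.07,"dz":0,"hand":-1},{"wx":0,"wy":0,"wz":9,"dx":-0.087,"dy":0.092,"dz":0,"hand":-1},{"wx":0,"wy":0,"wz":11,"dx":-0.108,"dy":0.114,"dz":0,"hand":-1},{"wx":0,"wy":0,"wz":13,"dx":-0.129,"dy":0.137,"dz":0,"hand":-1},{"wx":0,"wy":0,"wz":15,"dx":-0.15,"dy":0.159,"dz":0,"hand":-1},{"wx":0,"wy":0,"wz":17,"dx":-0.171,"dy":0.181,"dz":0,"hand":-1},{"wx":0,"wy":0,"wz":19,"dx":-0.192,"dy":0.203,"dz":0,"hand":-1},{"wx":0,"wy":0,"wz":21,"dx":-0.213,"dy":0.226,"dz":0,"hand":-1},{"wx":0,"wy":0,"wz":23,"dx":-0.233,"dy":0.247,"dz":0,"hand":-1},{"wx":0,"wy":0,"wz":25,"dx":-0.249,"dy":0.264,"dz":0,"hand":-1},{"wx":0,"wy":0,"wz":26,"dx":-0.258,"dy":0.273,"dz":0,"hand":-1},{"wx":0,"wy":0,"wz":26.1,"dx":-0.262,"dy":0.2777,"dz":0,"hand":-1},{"wx":0,"wy":0,"wz":26.1,"dx":-0.262,"dy":0.2777,"dz":0,"hand":-1},{"wx":0,"wy":0,"wz":26.1,"dx":-0.262,"dy":0.2777,"dz":0,"hand":-1},{"wx":0,"wy":0,"wz":26.1,"dx":-0.262,"dy":0.2777,"dz":0,"hand":-1}]'; cat >> h.py <<'E'
def tray(n,zb,c=(.6,-.009),tag=None,zr=(-.002,.011)):
    "plate rect, holes and wall top of a tray with its underside near zb"
    im,d=cams.grab_frame(n);W=world(n,d);W[d==0]=np.nan
    if tag: save(tag,im)
    m=sel(W,(c[0]-.15,c[0]+.15),(c[1]-.15,c[1]+.15),(zb+zr[0],zb+zr[1]))
    P=W[m]; A=np.c_[P[:,:2],np.ones(len(P))]; co=np.linalg.lstsq(A,P[:,2],rcond=None)[0]
    print(n,'plate',len(P),rect(P),'z',np.median(P[:,2]).round(4),'slope',co[:2].round(3))
    P=W[sel(W,(c[0]-.1,c[0]+.1),(c[1]-.1,c[1]+.1),(zb+.036,zb+.05))]; P=P[np.hypot(P[:,0]-c[0],P[:,1]-c[1])>.062]
    if len(P)>9: q=np.linalg.lstsq(np.c_[2*P[:,:2],np.ones(len(P))],(P[:,:2]**2).sum(1),rcond=None)[0]; print('  wall',len(P),q[:2].round(4),np.sqrt(q[2]+q[0]**2+q[1]**2).round(4))
    return im,W
E
python3 -c "
from h import *
plan((.5995,-.0091,.165),77.7)
z=sensors.state()['tool_pos'][2]-.0173
tray('scene',z,tag='tray1.png');tray('top',z)"
```

```text
time: 28.25
tool_pos: [0.5983, -0.0093, 0.1645]
tool_rot: [-0.001, 0.107, 0.994, -0.0]
contact_force: [0.7, -0.2, -3.8]
gripper_width: 0.129
t 28.2 pos [ 0.5983 -0.0093  0.1645] F [ 0.7 -0.2 -3.8] w 0.129 yhead 77.68
 dx,dy,dz [-0.0011  0.0005 -0.0005] wz -0.02
scene plate 3485 (array([597.8,  -8.5]), array([198.3, 198.2]), 77.5) z 0.1524 slope [-0.005  0.004]
  wall 500 [ 0.5982 -0.0098] 0.0735
top plate 1777 (array([600.5,   4.1]), array([167.7, 195.9]), 77.6) z 0.1539 slope [0.    0.001]
  wall 75 [ 0.5976 -0.0096] 0.0735
```

View pics/tray1.png

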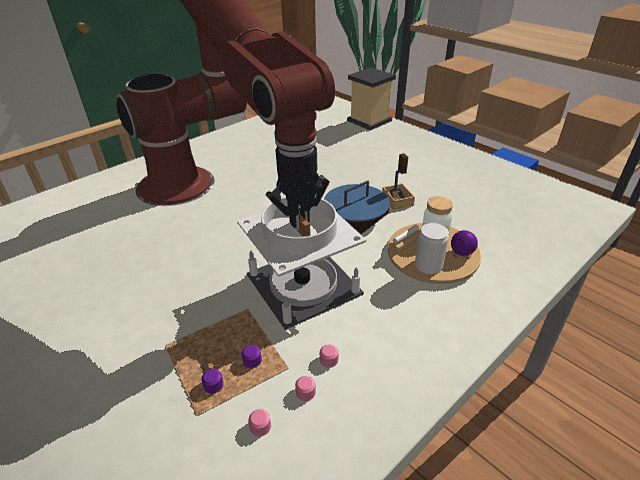

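```bash
python3 -m pendant '[{"wx":0,"wy":0,"wz":0,"dx":-0.0011,"dy":0.0005,"dz":0.01,"hand":-1},{"wx":0,"wy":0,"wz":0,"dx":-0.0011,"dy":0.0005,"dz":0.025,"hand":-1},{"wx":0,"wy":0,"wz":0,"dx":-0.0011,"dy":0.0005,"dz":0.04,"hand":-1},{"wx":0,"wy":0,"wz":0,"dx":-0.0011,"dy":0.0005,"dz":0.052,"hand":-1},{"wx":0,"wy":0,"wz":0,"dx":-0.0011,"dy":0.0005,"dz":0.06,"hand":-1},{"wx":0,"wy":0,"wz":0,"dx":-0.0011,"dy":0.0005,"dz":0.064,"hand":-1},{"wx":0,"wy":0,"wz":0,"dx":-0.0011,"dy":0.0005,"dz":0.064,"hand":-1},{"wx":0,"wy":0,"wz":0,"dx":-0.0011,"dy":0.0005,"dz":0.064,"hand":-1}]'; python3 -c "
from h import *
plan((.5995,-.0091,.0693),77.6)
im,W=tray('scene',sensors.state()['tool_pos'][2]-.0173)
crop('over.png','scene',im,(.6,-.01,.08),75,5)"
```

```text
time: 29.02
tool_pos: [0.6005, -0.0083, 0.1017]
tool_rot: [0.0, 0.107, 0.994, -0.0]
contact_force: [0.2, -0.3, -2.9]
gripper_width: 0.127
t 29.0 pos [ 0.6005 -0.0083  0.1017] F [ 0.2 -0.3 -2.9] w 0.127 yhead 77.72
 dx,dy,dz [ 0.0008 -0.001   0.0324] wz 0.12
scene plate 3427 (array([599.5,  -7.5]), array([197.9, 199.9]), 77.7) z 0.0896 slope [-0.002  0.004]
  wall 455 [ 0.6003 -0.0088] 0.0736
```

View pics/over.png

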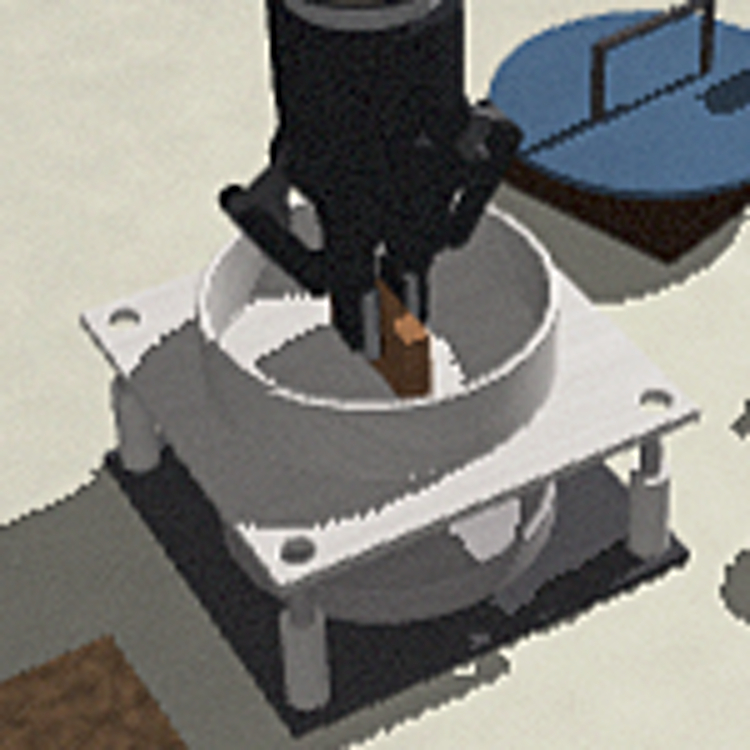

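```bash
python3 -m pendant '[{"wx":0,"wy":0,"wz":0,"dx":0.0006,"dy":-0.0007,"dz":0.003,"hand":-1},{"wx":0,"wy":0,"wz":0,"dx":0.0006,"dy":-0.0007,"dz":0.006,"hand":-1},{"wx":0,"wy":0,"wz":0,"dx":0.0006,"dy":-0.0007,"dz":0.009,"hand":-1},{"wx":0,"wy":0,"wz":0,"dx":0.0006,"dy":-0.0007,"dz":0.012,"hand":-1},{"wx":0,"wy":0,"wz":0,"dx":0.0006,"dy":-0.0007,"dz":0.015,"hand":-1},{"wx":0,"wy":0,"wz":0,"dx":0.0006,"dy":-0.0007,"dz":0.018,"hand":-1},{"wx":0,"wy":0,"wz":0,"dx":0.0006,"dy":-0.0007,"dz":0.02,"hand":-1},{"wx":0,"wy":0,"wz":0,"dx":0.0006,"dy":-0.0007,"dz":0.02,"hand":-1}]'; python3 -c "
from h import *
plan((.5995,-.0091,.0693),77.6)"
```

```text
time: 29.73
tool_pos: [0.599, -0.0087, 0.0806]
tool_rot: [-0.001, 0.107, 0.994, 0.0]
contact_force: [-0.2, 1.1, -4.2]
gripper_width: 0.13
t 29.7 pos [ 0.599  -0.0087  0.0806] F [-0.2  1.1 -4.2] w 0.130 yhead 77.72
 dx,dy,dz [-0.0005 -0.0003  0.0113] wz 0.12
```

Tray underside is about 63 mm up, on the pins, no resistance. Continue.

```bash
python3 -m pendant '[{"wx":0,"wy":0,"wz":0,"dx":0,"dy":0,"dz":0.003,"hand":-1},{"wx":0,"wy":0,"wz":0,"dx":0,"dy":0,"dz":0.006,"hand":-1},{"wx":0,"wy":0,"wz":0,"dx":0,"dy":0,"dz":0.008,"hand":-1},{"wx":0,"wy":0,"wz":0,"dx":0,"dy":0,"dz":0.0095,"hand":-1},{"wx":0,"wy":0,"wz":0,"dx":0,"dy":0,"dz":0.011,"hand":-1},{"wx":0,"wy":0,"wz":0,"dx":0,"dy":0,"dz":0.0115,"hand":-1},{"wx":0,"wy":0,"wz":0,"dx":0,"dy":0,"dz":0.0115,"hand":-1},{"wx":0,"wy":0,"wz":0,"dx":0,"dy":0,"dz":0.0115,"hand":-1}]'; python3 -c "
from h import *
plan((.5995,-.0091,.0693),77.6)"
```

```text
time: 30.4
tool_pos: [0.5996, -0.0088, 0.07]
tool_rot: [0.0, 0.107, 0.994, -0.0]
contact_force: [0.8, -0.2, -3.4]
gripper_width: 0.125
t 30.4 pos [ 0.5996 -0.0088  0.07  ] F [ 0.8 -0.2 -3.4] w 0.125 yhead 77.72
 dx,dy,dz [ 0.     -0.0003  0.0007] wz 0.12
```

```bash
python3 -m pendant '[{"wx":0,"wy":0,"wz":0,"dx":0,"dy":0,"dz":0.001,"hand":-1},{"wx":0,"wy":0,"wz":0,"dx":0,"dy":0,"dz":0.0015,"hand":-1},{"wx":0,"wy":0,"wz":0,"dx":0,"dy":0,"dz":0.0015,"hand":-1},{"wx":0,"wy":0,"wz":0,"dx":0,"dy":0,"dz":0.0005,"hand":0},{"wx":0,"wy":0,"wz":0,"dx":0,"dy":0,"dz":0,"hand":0},{"wx":0,"wy":0,"wz":0,"dx":0,"dy":0,"dz":0,"hand":0},{"wx":0,"wy":0,"wz":0,"dx":0,"dy":0,"dz":0,"hand":0},{"wx":0,"wy":0,"wz":0,"dx":0,"dy":0,"dz":-0.02,"hand":0},{"wx":0,"wy":0,"wz":0,"dx":0,"dy":0,"dz":-0.06,"hand":0},{"wx":0,"wy":0,"wz":0,"dx":0,"dy":0,"dz":-0.1,"hand":0},{"wx":0,"wy":0,"wz":0,"dx":0,"dy":0,"dz":-0.14,"hand":0},{"wx":0,"wy":0,"wz":0,"dx":0,"dy":0,"dz":-0.18,"hand":0},{"wx":0,"wy":0,"wz":0,"dx":0,"dy":0,"dz":-0.18,"hand":0},{"wx":0,"wy":0,"wz":0,"dx":0,"dy":0,"dz":-0.18,"hand":0}]'; python3 -c "
from h import *
tray('scene',.052);tray('top',.052)
stones()
plan((.6915,-.219,.2),77.6)"
```

```text
time: 31.57
tool_pos: [0.6015, -0.0091, 0.2545]
tool_rot: [0.004, 0.107, 0.994, -0.0]
contact_force: [-0.5, 0.6, -0.8]
gripper_width: 0.499
scene plate 3604 (array([598.6,  -8.2]), array([197.6, 201.4]), 78.0) z 0.0573 slope [-0.003  0.003]
  wall 573 [ 0.5997 -0.0092] 0.0736
top plate 1822 (array([599.2,  -6.6]), array([190.9, 195.4]), 77.7) z 0.0583 slope [ 0.001 -0.   ]
  wall 50 [ 0.5969 -0.0385] 0.0453
purple 259 (array([ 691.7, -218.7]), array([31.9, 33.9]), 54.3) top 0.0313
purple 297 (array([ 687.6, -301.8]), array([32.8, 33.3]), 7.0) top 0.0313
t 31.7 pos [ 0.5987 -0.0087  0.2478] F [-0.1 -0.4 -0.4] w 0.498 yhead 77.72
 dx,dy,dz [-0.1356 -0.1858  0.0475] wz 0.12
```

```bash
python3 -m pendant '[{"wx":0,"wy":0,"wz":7,"dx":-0.02,"dy":-0.027,"dz":0,"hand":0.3},{"wx":0,"wy":0,"wz":14,"dx":-0.04,"dy":-0.054,"dz":0,"hand":0.3},{"wx":0,"wy":0,"wz":21,"dx":-0.06,"dy":-0.082,"dz":0,"hand":0.3},{"wx":0,"wy":0,"wz":28,"dx":-0.08,"dy":-0.11,"dz":0,"hand":0.3},{"wx":0,"wy":0,"wz":35,"dx":-0.1,"dy":-0.14,"dz":0,"hand":0.3},{"wx":0,"wy":0,"wz":42,"dx":-0.12,"dy":-0.165,"dz":0,"hand":0.3},{"wx":0,"wy":0,"wz":49,"dx":-0.1356,"dy":-0.1858,"dz":0,"hand":0.3},{"wx":0,"wy":0,"wz":56,"dx":-0.1356,"dy":-0.1858,"dz":0.02,"hand":0.3},{"wx":0,"wy":0,"wz":63,"dx":-0.1356,"dy":-0.1858,"dz":0.05,"hand":0.3},{"wx":0,"wy":0,"wz":70,"dx":-0.1356,"dy":-0.1858,"dz":0.08,"hand":0.3},{"wx":0,"wy":0,"wz":77,"dx":-0.1356,"dy":-0.1858,"dz":0.11,"hand":0.3},{"wx":0,"wy":0,"wz":84,"dx":-0.1356,"dy":-0.1858,"dz":0.14,"hand":0.3},{"wx":0,"wy":0,"wz":90,"dx":-0.1356,"dy":-0.1858,"dz":0.15,"hand":0.3},{"wx":0,"wy":0,"wz":90,"dx":-0.1356,"dy":-0.1858,"dz":0.15,"hand":0.3},{"wx":0,"wy":0,"wz":90,"dx":-0.1356,"dy":-0.1858,"dz":0.15,"hand":0.3},{"wx":0,"wy":0,"wz":90,"dx":-0.1356,"dy":-0.1858,"dz":0.15,"hand":0.3}]'; python3 -c "
from h import *
plan((.6915,-.219,.0085),-12.3)
stones()"
```

```text
time: 33.05
tool_pos: [0.6928, -0.2193, 0.1003]
tool_rot: [0.0, 0.778, 0.628, 0.0]
contact_force: [0.3, -0.2, 0.8]
gripper_width: 0.653
t 33.0 pos [ 0.6928 -0.2193  0.1003] F [ 0.3 -0.2  0.8] w 0.653 yhead -12.15
 dx,dy,dz [ 0.     -0.0014  0.0918] wz 0.15
purple 260 (array([ 692.5, -219.1]), array([33.7, 31.9]), 71.0) top 0.0317
purple 298 (array([ 688.1, -301.8]), array([33.9, 33.5]), 5.7) top 0.0315
```

```bash
python3 -m pendant '[{"wx":0,"wy":0,"wz":0,"dx":0,"dy":-0.001,"dz":0.035,"hand":0.3},{"wx":0,"wy":0,"wz":0,"dx":0,"dy":-0.001,"dz":0.065,"hand":0.3},{"wx":0,"wy":0,"wz":0,"dx":0,"dy":-0.001,"dz":0.085,"hand":0.3},{"wx":0,"wy":0,"wz":0,"dx":0,"dy":-0.001,"dz":0.092,"hand":0.3},{"wx":0,"wy":0,"wz":0,"dx":0,"dy":-0.001,"dz":0.092,"hand":0.3},{"wx":0,"wy":0,"wz":0,"dx":0,"dy":-0.001,"dz":0.092,"hand":-1},{"wx":0,"wy":0,"wz":0,"dx":0,"dy":-0.001,"dz":0.092,"hand":-1},{"wx":0,"wy":0,"wz":0,"dx":0,"dy":-0.001,"dz":0.092,"hand":-1},{"wx":0,"wy":0,"wz":0,"dx":0,"dy":-0.001,"dz":0.092,"hand":-1},{"wx":0,"wy":0,"wz":0,"dx":0,"dy":-0.001,"dz":0.092,"hand":-1},{"wx":0,"wy":0,"wz":0,"dx":0,"dy":-0.001,"dz":0.092,"hand":-1},{"wx":0,"wy":0,"wz":0,"dx":0,"dy":-0.001,"dz":0.07,"hand":-1},{"wx":0,"wy":0,"wz":0,"dx":0,"dy":-0.001,"dz":0.03,"hand":-1},{"wx":0,"wy":0,"wz":0,"dx":0,"dy":-0.001,"dz":-0.01,"hand":-1},{"wx":0,"wy":0,"wz":0,"dx":0,"dy":-0.001,"dz":-0.05,"hand":-1},{"wx":0,"wy":0,"wz":0,"dx":0,"dy":-0.001,"dz":-0.07,"hand":-1},{"wx":0,"wy":0,"wz":0,"dx":0,"dy":-0.001,"dz":-0.07,"hand":-1}]'; python3 -c "
from h import *
plan((.608,.029,.0655),-12.3)
"
```

```text
time: 34.52
tool_pos: [0.6953, -0.2205, 0.1796]
tool_rot: [0.006, 0.779, 0.627, 0.003]
contact_force: [0.8, -0.0, 0.1]
gripper_width: 0.394
t 34.5 pos [ 0.6953 -0.2205  0.1796] F [ 0.8 -0.   0.1] w 0.394 yhead -12.27
 dx,dy,dz [ 0.2256 -0.1399  0.1116] wz 0.03
```

```bash
python3 -m pendant '[{"wx":0,"wy":0,"wz":0,"dx":0.025,"dy":-0.016,"dz":0,"hand":-1},{"wx":0,"wy":0,"wz":0,"dx":0.06,"dy":-0.037,"dz":0,"hand":-1},{"wx":0,"wy":0,"wz":0,"dx":0.095,"dy":-0.058,"dz":0,"hand":-1},{"wx":0,"wy":0,"wz":0,"dx":0.13,"dy":-0.08,"dz":0,"hand":-1},{"wx":0,"wy":0,"wz":0,"dx":0.165,"dy":-0.1,"dz":0,"hand":-1},{"wx":0,"wy":0,"wz":0,"dx":0.2,"dy":-0.122,"dz":0,"hand":-1},{"wx":0,"wy":0,"wz":0,"dx":0.22,"dy":-0.135,"dz":0,"hand":-1},{"wx":0,"wy":0,"wz":0,"dx":0.2256,"dy":-0.1385,"dz":0,"hand":-1},{"wx":0,"wy":0,"wz":0,"dx":0.2256,"dy":-0.1385,"dz":0.03,"hand":-1},{"wx":0,"wy":0,"wz":0,"dx":0.2256,"dy":-0.1385,"dz":0.04,"hand":-1},{"wx":0,"wy":0,"wz":0,"dx":0.2256,"dy":-0.1385,"dz":0.04,"hand":-1}]'; python3 -c "
from h import *
plan((.608,.029,.0655),-12.3)
"
```

```text
time: 35.43
tool_pos: [0.6012, 0.0306, 0.1252]
tool_rot: [-0.003, 0.779, 0.627, -0.003]
contact_force: [-1.1, 0.8, -0.7]
gripper_width: 0.391
t 35.4 pos [0.6012 0.0306 0.1252] F [-1.1  0.8 -0.7] w 0.391 yhead -12.30
 dx,dy,dz [-0.      0.0074  0.0597] wz 0.0
```

```bash
python3 -m pendant '[{"wx":0,"wy":0,"wz":0,"dx":0,"dy":0.0045,"dz":0.01,"hand":-1},{"wx":0,"wy":0,"wz":0,"dx":0,"dy":0.0045,"dz":0.025,"hand":-1},{"wx":0,"wy":0,"wz":0,"dx":0,"dy":0.0045,"dz":0.04,"hand":-1},{"wx":0,"wy":0,"wz":0,"dx":0,"dy":0.0045,"dz":0.05,"hand":-1},{"wx":0,"wy":0,"wz":0,"dx":0,"dy":0.0045,"dz":0.055,"hand":-1},{"wx":0,"wy":0,"wz":0,"dx":0,"dy":0.0045,"dz":0.057,"hand":-1},{"wx":0,"wy":0,"wz":0,"dx":0,"dy":0.0045,"dz":0.057,"hand":-1}]'; python3 -c "
from h import *
plan((.608,.029,.0655),-12.3)
"
```

```text
time: 36.02
tool_pos: [0.6088, 0.0296, 0.0728]
tool_rot: [-0.0, 0.779, 0.627, -0.0]
contact_force: [0.6, 0.4, -0.7]
gripper_width: 0.394
t 36.0 pos [0.6088 0.0296 0.0728] F [ 0.6  0.4 -0.7] w 0.394 yhead -12.31
 dx,dy,dz [-0.0008 -0.0007  0.0073] wz -0.01
```

```bash
python3 -m pendant '[{"wx":0,"wy":0,"wz":0,"dx":-0.0008,"dy":-0.0007,"dz":0.003,"hand":-1},{"wx":0,"wy":0,"wz":0,"dx":-0.0008,"dy":-0.0007,"dz":0.005,"hand":-1},{"wx":0,"wy":0,"wz":0,"dx":-0.0008,"dy":-0.0007,"dz":0.0065,"hand":-1},{"wx":0,"wy":0,"wz":0,"dx":-0.0008,"dy":-0.0007,"dz":0.0065,"hand":-1},{"wx":0,"wy":0,"wz":0,"dx":-0.0008,"dy":-0.0007,"dz":0.0065,"hand":-1},{"wx":0,"wy":0,"wz":0,"dx":-0.0008,"dy":-0.0007,"dz":0.0065,"hand":0.1},{"wx":0,"wy":0,"wz":0,"dx":-0.0008,"dy":-0.0007,"dz":0.0065,"hand":0.1},{"wx":0,"wy":0,"wz":0,"dx":-0.0008,"dy":-0.0007,"dz":0.0065,"hand":0.1},{"wx":0,"wy":0,"wz":0,"dx":-0.0008,"dy":-0.0007,"dz":-0.01,"hand":0.1},{"wx":0,"wy":0,"wz":0,"dx":-0.0008,"dy":-0.0007,"dz":-0.04,"hand":0.1},{"wx":0,"wy":0,"wz":0,"dx":-0.0008,"dy":-0.0007,"dz":-0.08,"hand":0.1},{"wx":0,"wy":0,"wz":0,"dx":-0.0008,"dy":-0.0007,"dz":-0.12,"hand":0.1},{"wx":0,"wy":0,"wz":0,"dx":-0.0008,"dy":-0.0007,"dz":-0.12,"hand":0.1}]'; python3 -c "
from h import *
stones()
plan((.6877,-.3018,.1),-12.3)
"
```

```text
time: 37.1
tool_pos: [0.6128, 0.029, 0.204]
tool_rot: [0.006, 0.779, 0.627, 0.006]
contact_force: [1.7, -0.1, 1.3]
gripper_width: 0.552
purple 242 (array([611.2,  27.7]), array([33.2, 30.6]), 20.4) top 0.086
purple 303 (array([ 688.7, -301.8]), array([33. , 33.3]), 3.4) top 0.0316
t 37.1 pos [0.6114 0.0291 0.2002] F [-0.5  0.2  0.4] w 0.553 yhead -12.27
 dx,dy,dz [-0.3073  0.1437  0.1014] wz 0.03
```

Puck 1 in the tray (top 0.086). Next puck.

```bash
python3 -m pendant '[{"wx":0,"wy":0,"wz":0,"dx":-0.03,"dy":0.014,"dz":0,"hand":0.3},{"wx":0,"wy":0,"wz":0,"dx":-0.065,"dy":0.031,"dz":0,"hand":0.3},{"wx":0,"wy":0,"wz":0,"dx":-0.1,"dy":0.047,"dz":0,"hand":0.3},{"wx":0,"wy":0,"wz":0,"dx":-0.135,"dy":0.063,"dz":0,"hand":0.3},{"wx":0,"wy":0,"wz":0,"dx":-0.17,"dy":0.08,"dz":0,"hand":0.3},{"wx":0,"wy":0,"wz":0,"dx":-0.205,"dy":0.096,"dz":0,"hand":0.3},{"wx":0,"wy":0,"wz":0,"dx":-0.24,"dy":0.112,"dz":0,"hand":0.3},{"wx":0,"wy":0,"wz":0,"dx":-0.275,"dy":0.129,"dz":0.02,"hand":0.3},{"wx":0,"wy":0,"wz":0,"dx":-0.307,"dy":0.145,"dz":0.05,"hand":0.3},{"wx":0,"wy":0,"wz":0,"dx":-0.307,"dy":0.145,"dz":0.08,"hand":0.3},{"wx":0,"wy":0,"wz":0,"dx":-0.307,"dy":0.145,"dz":0.11,"hand":0.3},{"wx":0,"wy":0,"wz":0,"dx":-0.307,"dy":0.145,"dz":0.12,"hand":0.3},{"wx":0,"wy":0,"wz":0,"dx":-0.307,"dy":0.145,"dz":0.12,"hand":0.3}]'; python3 -c "
from h import *
stones()
plan((.6877,-.3018,.0085),-12.3)
"
```

```text
time: 38.23
tool_pos: [0.6808, -0.2997, 0.0665]
tool_rot: [-0.005, 0.779, 0.627, -0.002]
contact_force: [-0.5, -0.5, -0.1]
gripper_width: 0.647
purple 240 (array([611.2,  28.6]), array([33.6, 32.9]), 64.1) top 0.0857
purple 242 (array([ 696.9, -307. ]), array([33.5, 47.4]), 58.6) top 0.0312
t 38.3 pos [ 0.6827 -0.3004  0.0703] F [-0.2 -0.3  0.2] w 0.651 yhead -12.26
 dx,dy,dz [-0.0004  0.0054  0.0618] wz 0.04
```

```bash
python3 -m pendant '[{"wx":0,"wy":0,"wz":0,"dx":0,"dy":0.004,"dz":-0.06,"hand":0.3},{"wx":0,"wy":0,"wz":0,"dx":0,"dy":0.004,"dz":-0.06,"hand":0.3},{"wx":0,"wy":0,"wz":0,"dx":0,"dy":0.004,"dz":-0.06,"hand":0.3},{"wx":0,"wy":0,"wz":0,"dx":0,"dy":0.004,"dz":-0.06,"hand":0.3}]'; python3 -c "
from h import *
stones()
plan((.6877,-.3018,.0085),-12.3)
"
```

```text
time: 38.62
tool_pos: [0.6908, -0.3031, 0.1395]
tool_rot: [0.004, 0.778, 0.628, 0.002]
contact_force: [-0.2, 0.3, -1.3]
gripper_width: 0.653
purple 242 (array([610.7,  27.2]), array([32.8, 31.3]), 46.6) top 0.0861
purple 299 (array([ 687.2, -301.9]), array([32.4, 33.4]), 87.6) top 0.0313
t 38.7 pos [ 0.6895 -0.3024  0.1366] F [-0.8 -0.4  0.5] w 0.650 yhead -12.23
 dx,dy,dz [ 0.0004 -0.0025  0.1281] wz 0.07
```

Just occlusion; the puck is unmoved.

```bash
python3 -m pendant '[{"wx":0,"wy":0,"wz":0,"dx":0,"dy":-0.001,"dz":0.035,"hand":0.3},{"wx":0,"wy":0,"wz":0,"dx":0,"dy":-0.001,"dz":0.07,"hand":0.3},{"wx":0,"wy":0,"wz":0,"dx":0,"dy":-0.001,"dz":0.1,"hand":0.3},{"wx":0,"wy":0,"wz":0,"dx":0,"dy":-0.001,"dz":0.12,"hand":0.3},{"wx":0,"wy":0,"wz":0,"dx":0,"dy":-0.001,"dz":0.128,"hand":0.3},{"wx":0,"wy":0,"wz":0,"dx":0,"dy":-0.001,"dz":0.128,"hand":0.3},{"wx":0,"wy":0,"wz":0,"dx":0,"dy":-0.001,"dz":0.128,"hand":-1},{"wx":0,"wy":0,"wz":0,"dx":0,"dy":-0.001,"dz":0.128,"hand":-1},{"wx":0,"wy":0,"wz":0,"dx":0,"dy":-0.001,"dz":0.128,"hand":-1},{"wx":0,"wy":0,"wz":0,"dx":0,"dy":-0.001,"dz":0.128,"hand":-1},{"wx":0,"wy":0,"wz":0,"dx":0,"dy":-0.001,"dz":0.128,"hand":-1},{"wx":0,"wy":0,"wz":0,"dx":0,"dy":-0.001,"dz":0.128,"hand":-1},{"wx":0,"wy":0,"wz":0,"dx":0,"dy":-0.001,"dz":0.1,"hand":-1},{"wx":0,"wy":0,"wz":0,"dx":0,"dy":-0.001,"dz":0.06,"hand":-1},{"wx":0,"wy":0,"wz":0,"dx":0,"dy":-0.001,"dz":0.02,"hand":-1},{"wx":0,"wy":0,"wz":0,"dx":0,"dy":-0.001,"dz":-0.02,"hand":-1},{"wx":0,"wy":0,"wz":0,"dx":0,"dy":-0.001,"dz":-0.035,"hand":-1},{"wx":0,"wy":0,"wz":0,"dx":0,"dy":-0.001,"dz":-0.035,"hand":-1},{"wx":0,"wy":0,"wz":0,"dx":0,"dy":-0.001,"dz":-0.035,"hand":-1}]'; python3 -c "
from h import *
plan((.591,-.047,.0655),-12.3)
"
```

```text
time: 40.25
tool_pos: [0.6873, -0.3023, 0.1686]
tool_rot: [0.001, 0.779, 0.627, 0.0]
contact_force: [0.2, 0.5, -1.0]
gripper_width: 0.394
t 40.2 pos [ 0.6873 -0.3023  0.1686] F [ 0.2  0.5 -1. ] w 0.394 yhead -12.28
 dx,dy,dz [ 0.229  -0.1486  0.1027] wz 0.02
```

```bash
python3 -m pendant '[{"wx":0,"wy":0,"wz":0,"dx":0.025,"dy":-0.016,"dz":0,"hand":-1},{"wx":0,"wy":0,"wz":0,"dx":0.06,"dy":-0.039,"dz":0,"hand":-1},{"wx":0,"wy":0,"wz":0,"dx":0.095,"dy":-0.061,"dz":0,"hand":-1},{"wx":0,"wy":0,"wz":0,"dx":0.13,"dy":-0.084,"dz":0,"hand":-1},{"wx":0,"wy":0,"wz":0,"dx":0.165,"dy":-0.107,"dz":0,"hand":-1},{"wx":0,"wy":0,"wz":0,"dx":0.2,"dy":-0.13,"dz":0,"hand":-1},{"wx":0,"wy":0,"wz":0,"dx":0.22,"dy":-0.143,"dz":0,"hand":-1},{"wx":0,"wy":0,"wz":0,"dx":0.229,"dy":-0.1486,"dz":0,"hand":-1},{"wx":0,"wy":0,"wz":0,"dx":0.229,"dy":-0.1486,"dz":0.02,"hand":-1},{"wx":0,"wy":0,"wz":0,"dx":0.229,"dy":-0.1486,"dz":0.035,"hand":-1},{"wx":0,"wy":0,"wz":0,"dx":0.229,"dy":-0.1486,"dz":0.035,"hand":-1},{"wx":0,"wy":0,"wz":0,"dx":0.229,"dy":-0.1486,"dz":0.035,"hand":-1},{"wx":0,"wy":0,"wz":0,"dx":0.229,"dy":-0.1486,"dz":0.035,"hand":-1}]'; python3 -c "
from h import *
plan((.591,-.047,.0655),-12.3)
"
```

```text
time: 41.33
tool_pos: [0.5904, -0.0473, 0.1322]
tool_rot: [-0.001, 0.779, 0.627, -0.001]
contact_force: [-0.0, -0.5, -0.6]
gripper_width: 0.398
t 41.3 pos [ 0.5904 -0.0473  0.1322] F [-0.  -0.5 -0.6] w 0.398 yhead -12.32
 dx,dy,dz [0.0004 0.0006 0.0667] wz -0.02
```

```bash
python3 -m pendant '[{"wx":0,"wy":0,"wz":0,"dx":0,"dy":0,"dz":0.015,"hand":-1},{"wx":0,"wy":0,"wz":0,"dx":0,"dy":0,"dz":0.03,"hand":-1},{"wx":0,"wy":0,"wz":0,"dx":0,"dy":0,"dz":0.045,"hand":-1},{"wx":0,"wy":0,"wz":0,"dx":0,"dy":0,"dz":0.055,"hand":-1},{"wx":0,"wy":0,"wz":0,"dx":0,"dy":0,"dz":0.06,"hand":-1},{"wx":0,"wy":0,"wz":0,"dx":0,"dy":0,"dz":0.063,"hand":-1},{"wx":0,"wy":0,"wz":0,"dx":0,"dy":0,"dz":0.066,"hand":-1},{"wx":0,"wy":0,"wz":0,"dx":0,"dy":0,"dz":0.066,"hand":-1},{"wx":0,"wy":0,"wz":0,"dx":0,"dy":0,"dz":0.066,"hand":-1},{"wx":0,"wy":0,"wz":0,"dx":0,"dy":0,"dz":0.066,"hand":0.1},{"wx":0,"wy":0,"wz":0,"dx":0,"dy":0,"dz":0.066,"hand":0.1},{"wx":0,"wy":0,"wz":0,"dx":0,"dy":0,"dz":0.066,"hand":0.1},{"wx":0,"wy":0,"wz":0,"dx":0,"dy":0,"dz":0.05,"hand":0.1},{"wx":0,"wy":0,"wz":0,"dx":0,"dy":0,"dz":0.02,"hand":0.1},{"wx":0,"wy":0,"wz":0,"dx":0,"dy":0,"dz":-0.02,"hand":0.1},{"wx":0,"wy":0,"wz":0,"dx":0,"dy":0,"dz":-0.06,"hand":0.1},{"wx":0,"wy":0,"wz":0,"dx":0,"dy":0,"dz":-0.1,"hand":0.1},{"wx":0,"wy":0,"wz":0,"dx":0,"dy":0,"dz":-0.11,"hand":0.1},{"wx":0,"wy":0,"wz":0,"dx":0,"dy":0,"dz":-0.11,"hand":0.1},{"wx":0,"wy":0,"wz":0,"dx":0,"dy":0,"dz":-0.11,"hand":0.1}]'; python3 -c "
from h import *
stones()
im,W=tray('scene',.052); crop('pucks.png','scene',im,(.6,-.01,.08),75,5); lidfit('scene'); 
P=W[sel(W,(.4,.58),(.2,.35),(.075,.105))]; print('bar',rect(P))
P=W[sel(W,(.45,.6),(.34,.48),(.1385,.16))]; print('grip',rect(P))
plan((.5315,.4095,.25),64.3)
print(np.round(sensors.state()['joint_pos'],2))
"
```

```text
time: 43.0
tool_pos: [0.5909, -0.0468, 0.2437]
tool_rot: [0.001, 0.779, 0.627, 0.001]
contact_force: [0.1, -0.4, -0.4]
gripper_width: 0.553
purple 243 (array([611.3,  27.9]), array([33.9, 31.1]), 23.2) top 0.0861
purple 199 (array([593.1, -47.9]), array([33.4, 31.4]), 81.3) top 0.0862
scene plate 3142 (array([597.9,  -8.3]), array([197.3, 201.3]), 77.9) z 0.0574 slope [-0.002  0.004]
  wall 572 [ 0.5996 -0.0092] 0.0736
scene lid n 1691 top z med 0.0451 tilt deg 0.0 [ 0. -0.] circ [494.9 275.4] 90.2
bar (array([494.2, 272.9]), array([82. ,  8.6]), 82.7)
grip (array([532.5, 409.3]), array([15.9, 26.1]), 59.6)
t 43.1 pos [ 0.5893 -0.0465  0.24  ] F [-0.1  0.6 -0.6] w 0.550 yhead -12.28
 dx,dy,dz [ 0.4333 -0.1535 -0.0093] wz -76.58
[-0.2  -0.03  1.68  0.    1.49  0.01]
```

View pics/pucks.png

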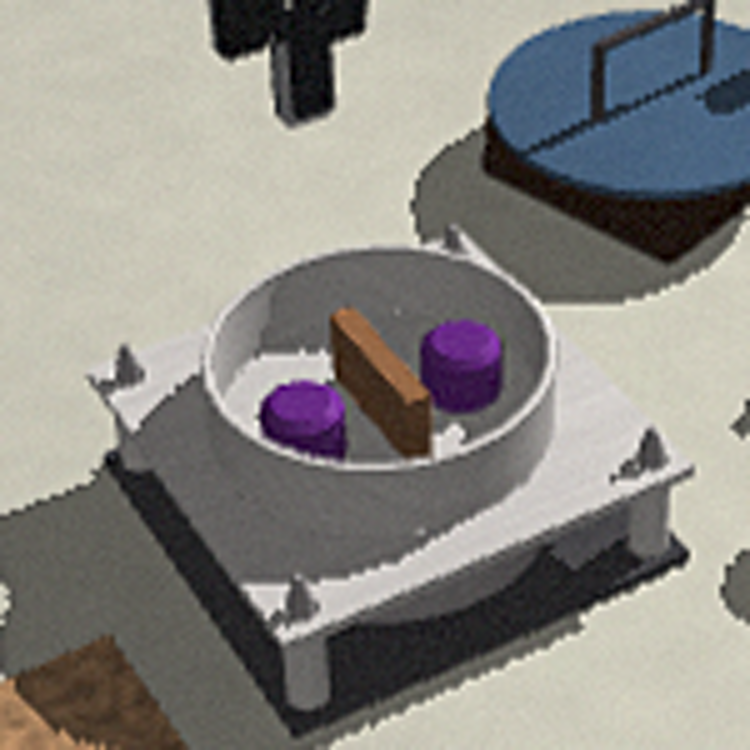

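```bash
python3 -m pendant '[{"wx":0,"wy":0,"wz":-6,"dx":0.036,"dy":-0.013,"dz":-0.01,"hand":0.6},{"wx":0,"wy":0,"wz":-12,"dx":0.072,"dy":-0.026,"dz":-0.01,"hand":0.6},{"wx":0,"wy":0,"wz":-18,"dx":0.108,"dy":-0.038,"dz":-0.01,"hand":0.6},{"wx":0,"wy":0,"wz":-24,"dx":0.144,"dy":-0.051,"dz":-0.01,"hand":0.6},{"wx":0,"wy":0,"wz":-30,"dx":0.18,"dy":-0.064,"dz":-0.01,"hand":0.6},{"wx":0,"wy":0,"wz":-36,"dx":0.216,"dy":-0.077,"dz":-0.01,"hand":0.6},{"wx":0,"wy":0,"wz":-42,"dx":0.252,"dy":-0.09,"dz":-0.01,"hand":0.6},{"wx":0,"wy":0,"wz":-48,"dx":0.288,"dy":-0.102,"dz":-0.01,"hand":0.6},{"wx":0,"wy":0,"wz":-54,"dx":0.324,"dy":-0.115,"dz":-0.01,"hand":0.6},{"wx":0,"wy":0,"wz":-60,"dx":0.36,"dy":-0.128,"dz":-0.01,"hand":0.6},{"wx":0,"wy":0,"wz":-66,"dx":0.396,"dy":-0.14,"dz":-0.01,"hand":0.6},{"wx":0,"wy":0,"wz":-72,"dx":0.42,"dy":-0.149,"dz":-0.01,"hand":0.6},{"wx":0,"wy":0,"wz":-78.3,"dx":0.4325,"dy":-0.153,"dz":-0.01,"hand":0.6},{"wx":0,"wy":0,"wz":-78.3,"dx":0.4325,"dy":-0.153,"dz":-0.01,"hand":0.6},{"wx":0,"wy":0,"wz":-78.3,"dx":0.4325,"dy":-0.153,"dz":-0.01,"hand":0.6},{"wx":0,"wy":0,"wz":-78.3,"dx":0.4325,"dy":-0.153,"dz":-0.01,"hand":0.6}]'; python3 -c "
from h import *
for n in ['top','scene']:
    im,d=cams.grab_frame(n);W=world(n,d); W[d==0]=np.nan
    P=W[sel(W,(.45,.6),(.34,.48),(.1385,.16))]; print(n,'grip',len(P),rect(P) if len(P)>4 else '')
    P=W[sel(W,(.48,.55),(.37,.46),(.05,.085))]; print('shaft',len(P),P.mean(0))
plan((.5315,.4095,.105),66)"
```

```text
time: 44.48
tool_pos: [0.5328, 0.4073, 0.2513]
tool_rot: [-0.001, 0.209, 0.978, -0.001]
contact_force: [0.1, 0.1, 0.3]
gripper_width: 0.804
top grip 30 (array([528.6, 403.7]), array([ 4. , 22.6]), 66.4)
shaft 22 [0.50569393 0.41927784 0.07133785]
scene grip 38 (array([530.7, 410.3]), array([16.2, 27.9]), 62.6)
shaft 29 [0.50802943 0.41956798 0.06710147]
t 44.6 pos [0.5333 0.4071 0.2522] F [0.2 0.2 0.1] w 0.797 yhead 65.86
 dx,dy,dz [0.0025 0.0016 0.1472] wz -0.14
```

```bash
python3 -m pendant '[{"wx":0,"wy":0,"wz":0,"dx":0.0015,"dy":0.0016,"dz":0.03,"hand":0.6},{"wx":0,"wy":0,"wz":0,"dx":0.0015,"dy":0.0016,"dz":0.06,"hand":0.6},{"wx":0,"wy":0,"wz":0,"dx":0.0015,"dy":0.0016,"dz":0.09,"hand":0.6},{"wx":0,"wy":0,"wz":0,"dx":0.0015,"dy":0.0016,"dz":0.12,"hand":0.6},{"wx":0,"wy":0,"wz":0,"dx":0.0015,"dy":0.0016,"dz":0.14,"hand":0.6},{"wx":0,"wy":0,"wz":0,"dx":0.0015,"dy":0.0016,"dz":0.145,"hand":0.6},{"wx":0,"wy":0,"wz":0,"dx":0.0015,"dy":0.0016,"dz":0.145,"hand":0.6},{"wx":0,"wy":0,"wz":0,"dx":0.0015,"dy":0.0016,"dz":0.145,"hand":-1},{"wx":0,"wy":0,"wz":0,"dx":0.0015,"dy":0.0016,"dz":0.145,"hand":-1},{"wx":0,"wy":0,"wz":0,"dx":0.0015,"dy":0.0016,"dz":0.145,"hand":-1},{"wx":0,"wy":0,"wz":0,"dx":0.0015,"dy":0.0016,"dz":0.145,"hand":-1},{"wx":0,"wy":0,"wz":0,"dx":0.0015,"dy":0.0016,"dz":0.145,"hand":-1},{"wx":0,"wy":0,"wz":0,"dx":0.0015,"dy":0.0016,"dz":0.145,"hand":-1},{"wx":0,"wy":0,"wz":0,"dx":0.0015,"dy":0.0016,"dz":0.145,"hand":-1},{"wx":0,"wy":0,"wz":0,"dx":0.0015,"dy":0.0016,"dz":0.145,"hand":-1},{"wx":0,"wy":0,"wz":0,"dx":0.0015,"dy":0.0016,"dz":0.145,"hand":-1}]'; python3 -c "
from h import *
plan((.5315,.4095,.105),66)"
```

```text
time: 45.92
tool_pos: [0.5332, 0.4108, 0.1099]
tool_rot: [0.001, 0.208, 0.978, 0.001]
contact_force: [-1.2, -2.0, 5.6]
gripper_width: 0.18
t 45.9 pos [0.5332 0.4108 0.1099] F [-1.2 -2.   5.6] w 0.180 yhead 66.02
 dx,dy,dz [ 0.0011 -0.0019  0.0049] wz 0.02
```

```bash
python3 -m pendant '[{"wx":0,"wy":0,"wz":0,"dx":0,"dy":0,"dz":-0.02,"hand":-1},{"wx":0,"wy":0,"wz":0,"dx":0,"dy":0,"dz":-0.05,"hand":-1},{"wx":0,"wy":0,"wz":0,"dx":0,"dy":0,"dz":-0.08,"hand":-1},{"wx":0,"wy":0,"wz":0,"dx":0,"dy":0,"dz":-0.11,"hand":-1},{"wx":0,"wy":0,"wz":0,"dx":0,"dy":0,"dz":-0.14,"hand":-1},{"wx":0,"wy":0,"wz":0,"dx":0,"dy":0,"dz":-0.147,"hand":-1},{"wx":0,"wy":0,"wz":0,"dx":0,"dy":0,"dz":-0.147,"hand":-1},{"wx":0,"wy":0,"wz":0,"dx":0,"dy":0,"dz":-0.147,"hand":-1}]'; python3 -c "
from h import *
plan((.460,.2767,.255),83.8)"
```

```text
time: 46.58
tool_pos: [0.5319, 0.4103, 0.2534]
tool_rot: [-0.001, 0.208, 0.978, -0.0]
contact_force: [-0.4, -0.4, -2.2]
gripper_width: 0.18
t 46.6 pos [0.5319 0.4103 0.2534] F [-0.4 -0.4 -2.2] w 0.180 yhead 66.03
 dx,dy,dz [ 0.0114 -0.1513 -0.0014] wz -17.77
```

```bash
python3 -m pendant '[{"wx":0,"wy":0,"wz":-3,"dx":0.002,"dy":-0.02,"dz":0,"hand":-1},{"wx":0,"wy":0,"wz":-6,"dx":0.003,"dy":-0.045,"dz":0,"hand":-1},{"wx":0,"wy":0,"wz":-9,"dx":0.005,"dy":-0.07,"dz":0,"hand":-1},{"wx":0,"wy":0,"wz":-12,"dx":0.007,"dy":-0.095,"dz":0,"hand":-1},{"wx":0,"wy":0,"wz":-15,"dx":0.009,"dy":-0.12,"dz":0,"hand":-1},{"wx":0,"wy":0,"wz":-17.8,"dx":0.011,"dy":-0.14,"dz":0,"hand":-1},{"wx":0,"wy":0,"wz":-17.8,"dx":0.0114,"dy":-0.1513,"dz":0,"hand":-1},{"wx":0,"wy":0,"wz":-17.8,"dx":0.0114,"dy":-0.1513,"dz":0,"hand":-1},{"wx":0,"wy":0,"wz":-17.8,"dx":0.0114,"dy":-0.1513,"dz":0,"hand":-1},{"wx":0,"wy":0,"wz":-17.8,"dx":0.0114,"dy":-0.1513,"dz":0,"hand":-1}]'; python3 -c "
from h import *
plan((.460,.2767,.255),83.8)
for n in ['top','scene']:
    im,d=cams.grab_frame(n);W=world(n,d)
    P=W[sel(W,(.38,.54),(.21,.35),(.125,.175))]; print(n,rect(P),P.mean(0),np.percentile(P[:,2],[1,50,99]))
    P=W[sel(W,(.4,.58),(.2,.35),(.08,.105))]; print('bar',rect(P))
"
```

```text
time: 47.42
tool_pos: [0.4605, 0.2773, 0.2539]
tool_rot: [-0.001, 0.054, 0.999, -0.0]
contact_force: [-0.3, 0.6, -0.8]
gripper_width: 0.174
t 47.4 pos [0.4605 0.2773 0.2539] F [-0.3  0.6 -0.8] w 0.174 yhead 83.79
 dx,dy,dz [ 0.0004 -0.0006 -0.0011] wz -0.01
top (array([440.9, 275.7]), array([33. , 24.3]), 79.3) [0.43784328 0.26702289 0.16321634] [0.15032031 0.16357392 0.17367985]
bar (array([493.1, 272.6]), array([80. ,  6.8]), 84.4)
scene (array([455.1, 276.4]), array([36.9, 53.9]), 83.4) [0.45251497 0.27626479 0.15792326] [0.14836506 0.15593841 0.17378902]
bar (array([493.1, 272.2]), array([81. , 10.4]), 85.3)
```

```bash
python3 -m pendant '[{"wx":0,"wy":0,"wz":0,"dx":0,"dy":0,"dz":0.02,"hand":-1},{"wx":0,"wy":0,"wz":0,"dx":0,"dy":0,"dz":0.04,"hand":-1},{"wx":0,"wy":0,"wz":0,"dx":0,"dy":0,"dz":0.06,"hand":-1},{"wx":0,"wy":0,"wz":0,"dx":0,"dy":0,"dz":0.075,"hand":-1},{"wx":0,"wy":0,"wz":0,"dx":0,"dy":0,"dz":0.084,"hand":-1},{"wx":0,"wy":0,"wz":0,"dx":0,"dy":0,"dz":0.089,"hand":-1},{"wx":0,"wy":0,"wz":0,"dx":0,"dy":0,"dz":0.089,"hand":-1},{"wx":0,"wy":0,"wz":0,"dx":0,"dy":0,"dz":0.089,"hand":-1},{"wx":0,"wy":0,"wz":0,"dx":0,"dy":0,"dz":0.089,"hand":-1}]'; python3 -c "
from h import *
plan((.4953,.2735,.165),83.8)
im,d=cams.grab_frame('scene'); W=world('scene',d);P=W[sel(W,(.38,.475),(.21,.35),(.052,.09))]; print(rect(P),np.percentile(P[:,2],[1,50,99]))
"
```

```text
time: 48.27
tool_pos: [0.4613, 0.2773, 0.1673]
tool_rot: [0.001, 0.054, 0.999, 0.001]
contact_force: [-0.6, 0.0, -1.6]
gripper_width: 0.177
t 48.3 pos [0.4613 0.2773 0.1673] F [-0.6  0.  -1.6] w 0.177 yhead 83.82
 dx,dy,dz [-0.0342 -0.0001  0.0024] wz 0.02
(array([453.2, 277.2]), array([37.7, 46.9]), 83.7) [0.0611917  0.07188506 0.08776993]
```

```bash
python3 -m pendant '[{"wx":0,"wy":0,"wz":0,"dx":0,"dy":0,"dz":0.002,"hand":-1},{"wx":0,"wy":0,"wz":0,"dx":-0.006,"dy":0,"dz":0.002,"hand":-1},{"wx":0,"wy":0,"wz":0,"dx":-0.012,"dy":0,"dz":0.002,"hand":-1},{"wx":0,"wy":0,"wz":0,"dx":-0.018,"dy":0,"dz":0.002,"hand":-1},{"wx":0,"wy":0,"wz":0,"dx":-0.024,"dy":0,"dz":0.002,"hand":-1},{"wx":0,"wy":0,"wz":0,"dx":-0.03,"dy":0,"dz":0.002,"hand":-1},{"wx":0,"wy":0,"wz":0,"dx":-0.0342,"dy":0,"dz":0.002,"hand":-1},{"wx":0,"wy":0,"wz":0,"dx":-0.0342,"dy":0,"dz":0.002,"hand":-1},{"wx":0,"wy":0,"wz":0,"dx":-0.0342,"dy":0,"dz":0.002,"hand":-1}]'; python3 -c "
from h import *
plan((.4953,.2735,.165),83.8)
im,d=cams.grab_frame('scene')
crop('in2.png','scene',im,(.49,.275,.075),35,8)
"
```

```text
time: 49.07
tool_pos: [0.4946, 0.2731, 0.1638]
tool_rot: [-0.0, 0.054, 0.999, -0.0]
contact_force: [-0.2, 0.4, -2.1]
gripper_width: 0.175
t 49.1 pos [0.4946 0.2731 0.1638] F [-0.2  0.4 -2.1] w 0.175 yhead 83.80
 dx,dy,dz [-0.0006  0.0005 -0.0012] wz 0.0
```

View pics/in2.png

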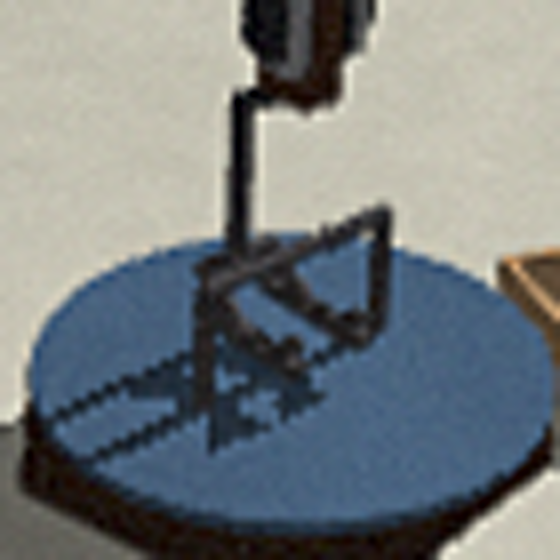

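The tips protrude past the bar and sit inside the loop. Lift.

```bash
python3 -m pendant '[{"wx":0,"wy":0,"wz":0,"dx":0,"dy":0,"dz":-0.006,"hand":-1},{"wx":0,"wy":0,"wz":0,"dx":0,"dy":0,"dz":-0.012,"hand":-1},{"wx":0,"wy":0,"wz":0,"dx":0,"dy":0,"dz":-0.016,"hand":-1},{"wx":0,"wy":0,"wz":0,"dx":0,"dy":0,"dz":-0.018,"hand":-1},{"wx":0,"wy":0,"wz":0,"dx":0,"dy":0,"dz":-0.02,"hand":-1},{"wx":0,"wy":0,"wz":0,"dx":0,"dy":0,"dz":-0.022,"hand":-1},{"wx":0,"wy":0,"wz":0,"dx":0,"dy":0,"dz":-0.024,"hand":-1},{"wx":0,"wy":0,"wz":0,"dx":0,"dy":0,"dz":-0.026,"hand":-1},{"wx":0,"wy":0,"wz":0,"dx":0,"dy":0,"dz":-0.028,"hand":-1},{"wx":0,"wy":0,"wz":0,"dx":0,"dy":0,"dz":-0.03,"hand":-1},{"wx":0,"wy":0,"wz":0,"dx":0,"dy":0,"dz":-0.034,"hand":-1},{"wx":0,"wy":0,"wz":0,"dx":0,"dy":0,"dz":-0.04,"hand":-1},{"wx":0,"wy":0,"wz":0,"dx":0,"dy":0,"dz":-0.048,"hand":-1},{"wx":0,"wy":0,"wz":0,"dx":0,"dy":0,"dz":-0.058,"hand":-1},{"wx":0,"wy":0,"wz":0,"dx":0,"dy":0,"dz":-0.07,"hand":-1},{"wx":0,"wy":0,"wz":0,"dx":0,"dy":0,"dz":-0.082,"hand":-1},{"wx":0,"wy":0,"wz":0,"dx":0,"dy":0,"dz":-0.094,"hand":-1},{"wx":0,"wy":0,"wz":0,"dx":0,"dy":0,"dz":-0.106,"hand":-1},{"wx":0,"wy":0,"wz":0,"dx":0,"dy":0,"dz":-0.116,"hand":-1},{"wx":0,"wy":0,"wz":0,"dx":0,"dy":0,"dz":-0.12,"hand":-1}]'; python3 -c "
from h import *
plan((.600,-.009,.284),83.8)
lidfit('scene')
"
```

```text
time: 50.78
tool_pos: [0.4952, 0.2735, 0.2869]
tool_rot: [0.002, 0.054, 0.999, 0.001]
contact_force: [0.6, 0.9, -4.7]
gripper_width: 0.179
t 50.8 pos [0.4952 0.2735 0.2869] F [ 0.6  0.9 -4.7] w 0.179 yhead 83.82
 dx,dy,dz [-0.1346 -0.2696  0.0028] wz 0.02
scene lid n 1631 top z med 0.1455 tilt deg 0.2 [-0.003 -0.001] circ [493.8 273.8] 90.0
```

```bash
python3 -m pendant '[{"wx":0,"wy":0,"wz":0,"dx":-0.003,"dy":-0.006,"dz":0,"hand":-1},{"wx":0,"wy":0,"wz":0,"dx":-0.008,"dy":-0.016,"dz":0,"hand":-1},{"wx":0,"wy":0,"wz":0,"dx":-0.015,"dy":-0.03,"dz":0,"hand":-1},{"wx":0,"wy":0,"wz":0,"dx":-0.024,"dy":-0.048,"dz":0,"hand":-1},{"wx":0,"wy":0,"wz":0,"dx":-0.033,"dy":-0.066,"dz":0,"hand":-1},{"wx":0,"wy":0,"wz":0,"dx":-0.042,"dy":-0.084,"dz":0,"hand":-1},{"wx":0,"wy":0,"wz":0,"dx":-0.051,"dy":-0.102,"dz":0,"hand":-1},{"wx":0,"wy":0,"wz":0,"dx":-0.06,"dy":-0.12,"dz":0,"hand":-1},{"wx":0,"wy":0,"wz":0,"dx":-0.069,"dy":-0.138,"dz":0,"hand":-1},{"wx":0,"wy":0,"wz":0,"dx":-0.078,"dy":-0.156,"dz":0,"hand":-1},{"wx":0,"wy":0,"wz":0,"dx":-0.087,"dy":-0.174,"dz":0,"hand":-1},{"wx":0,"wy":0,"wz":0,"dx":-0.096,"dy":-0.192,"dz":0,"hand":-1},{"wx":0,"wy":0,"wz":0,"dx":-0.105,"dy":-0.21,"dz":0,"hand":-1},{"wx":0,"wy":0,"wz":0,"dx":-0.114,"dy":-0.228,"dz":0,"hand":-1},{"wx":0,"wy":0,"wz":0,"dx":-0.122,"dy":-0.244,"dz":0,"hand":-1},{"wx":0,"wy":0,"wz":0,"dx":-0.128,"dy":-0.257,"dz":0,"hand":-1},{"wx":0,"wy":0,"wz":0,"dx":-0.132,"dy":-0.265,"dz":0,"hand":-1},{"wx":0,"wy":0,"wz":0,"dx":-0.1355,"dy":-0.2695,"dz":0,"hand":-1},{"wx":0,"wy":0,"wz":0,"dx":-0.1355,"dy":-0.2695,"dz":0,"hand":-1},{"wx":0,"wy":0,"wz":0,"dx":-0.1355,"dy":-0.2695,"dz":0,"hand":-1}]'; python3 -c "
from h import *
plan((.601,-.009,.24),83.8)
lidfit('scene');tray('scene',.052)
"
```

```text
time: 52.5
tool_pos: [0.6, -0.0091, 0.2837]
tool_rot: [-0.0, 0.054, 0.999, 0.0]
contact_force: [0.1, 0.5, -5.3]
gripper_width: 0.175
t 52.5 pos [ 0.6    -0.0091  0.2837] F [ 0.1  0.5 -5.3] w 0.175 yhead 83.83
 dx,dy,dz [-0.001   0.0001  0.0437] wz 0.03
scene lid n 2912 top z med 0.1428 tilt deg 1.3 [ 0.022 -0.006] circ [600.2  -8.2] 88.9
scene plate 2726 (array([598.9,  -8.3]), array([197.4, 199.4]), 77.3) z 0.0573 slope [-0.001  0.002]
  wall 304 [ 0.5996 -0.009 ] 0.0737
```

```bash
python3 -m pendant '[{"wx":0,"wy":0,"wz":0,"dx":0,"dy":0,"dz":0.005,"hand":-1},{"wx":0,"wy":0,"wz":0,"dx":0,"dy":0,"dz":0.012,"hand":-1},{"wx":0,"wy":0,"wz":0,"dx":0,"dy":0,"dz":0.019,"hand":-1},{"wx":0,"wy":0,"wz":0,"dx":0,"dy":0,"dz":0.025,"hand":-1},{"wx":0,"wy":0,"wz":0,"dx":0,"dy":0,"dz":0.029,"hand":-1},{"wx":0,"wy":0,"wz":0,"dx":0,"dy":0,"dz":0.032,"hand":-1},{"wx":0,"wy":0,"wz":0,"dx":0,"dy":0,"dz":0.034,"hand":-1},{"wx":0,"wy":0,"wz":0,"dx":0,"dy":0,"dz":0.0355,"hand":-1},{"wx":0,"wy":0,"wz":0,"dx":0,"dy":0,"dz":0.037,"hand":-1},{"wx":0,"wy":0,"wz":0,"dx":0,"dy":0,"dz":0.0385,"hand":-1},{"wx":0,"wy":0,"wz":0,"dx":0,"dy":0,"dz":0.04,"hand":-1},{"wx":0,"wy":0,"wz":0,"dx":0,"dy":0,"dz":0.0415,"hand":-1},{"wx":0,"wy":0,"wz":0,"dx":0,"dy":0,"dz":0.043,"hand":-1},{"wx":0,"wy":0,"wz":0,"dx":0,"dy":0,"dz":0.0445,"hand":-1},{"wx":0,"wy":0,"wz":0,"dx":0,"dy":0,"dz":0.046,"hand":-1},{"wx":0,"wy":0,"wz":0,"dx":0,"dy":0,"dz":0.048,"hand":-1},{"wx":0,"wy":0,"wz":0,"dx":0,"dy":0,"dz":0.05,"hand":-1},{"wx":0,"wy":0,"wz":0,"dx":0,"dy":0,"dz":0.05,"hand":-1}]'; python3 -c "
from h import *
plan((.601,-.009,.22),83.8)
lidfit('scene')
"
```

```text
time: 54.1
tool_pos: [0.5999, -0.0093, 0.2335]
tool_rot: [-0.0, 0.054, 0.999, 0.0]
contact_force: [0.1, -0.3, -1.2]
gripper_width: 0.178
t 54.1 pos [ 0.5999 -0.0093  0.2335] F [ 0.1 -0.3 -1.2] w 0.178 yhead 83.82
 dx,dy,dz [-0.001   0.0004  0.0135] wz 0.02
scene lid n 2846 top z med 0.1013 tilt deg 0.1 [0.001 0.001] circ [598.8  -8.3] 89.0
```

```bash
python3 -m pendant '[{"wx":0,"wy":0,"wz":0,"dx":0,"dy":0,"dz":0.004,"hand":-1},{"wx":0,"wy":0,"wz":0,"dx":0,"dy":0,"dz":0.008,"hand":-1},{"wx":0,"wy":0,"wz":0,"dx":0,"dy":0,"dz":0.011,"hand":-1},{"wx":0,"wy":0,"wz":0,"dx":0,"dy":0,"dz":0.012,"hand":-1},{"wx":0,"wy":0,"wz":0,"dx":0,"dy":0,"dz":0.012,"hand":-1},{"wx":0,"wy":0,"wz":0,"dx":0.006,"dy":0,"dz":0.012,"hand":-1},{"wx":0,"wy":0,"wz":0,"dx":0.012,"dy":0,"dz":0.012,"hand":-1},{"wx":0,"wy":0,"wz":0,"dx":0.02,"dy":0,"dz":0.012,"hand":-1},{"wx":0,"wy":0,"wz":0,"dx":0.028,"dy":0,"dz":0.012,"hand":-1},{"wx":0,"wy":0,"wz":0,"dx":0.038,"dy":0,"dz":0.012,"hand":-1},{"wx":0,"wy":0,"wz":0,"dx":0.038,"dy":0,"dz":0.012,"hand":-1},{"wx":0,"wy":0,"wz":0,"dx":0.038,"dy":0,"dz":-0.01,"hand":-1},{"wx":0,"wy":0,"wz":0,"dx":0.038,"dy":0,"dz":-0.035,"hand":-1},{"wx":0,"wy":0,"wz":0,"dx":0.038,"dy":0,"dz":-0.05,"hand":-1},{"wx":0,"wy":0,"wz":0,"dx":0.038,"dy":0,"dz":-0.05,"hand":-1},{"wx":0,"wy":0,"wz":0,"dx":0.038,"dy":0,"dz":-0.05,"hand":-1}]'; python3 -c "
from h import *
plan((.530,.407,.27),66)
lidfit('scene');lidfit('top');tray('scene',.052)
"
```

```text
time: 55.48
tool_pos: [0.5627, -0.0053, 0.2849]
tool_rot: [0.001, 0.054, 0.999, -0.0]
contact_force: [-0.1, 0.4, -2.0]
gripper_width: 0.179
t 55.5 pos [ 0.5627 -0.0053  0.2849] F [-0.1  0.4 -2. ] w 0.179 yhead 83.82
 dx,dy,dz [0.077  0.4064 0.0147] wz 17.82
scene lid n 3101 top z med 0.1013 tilt deg 0.0 [ 0.    -0.001] circ [598.4  -8.1] 89.0
top lid n 1130 top z med 0.1024 tilt deg 0.2 [ 0.001 -0.004] circ [558.9 -24.4] 73.1
scene plate 2225 (array([600.2,  -8.8]), array([196.8, 198.7]), 77.5) z 0.0573 slope [-0.001  0.001]
  wall 1317 [ 0.6004 -0.0093] 0.0768
```

Lid is level on the tray, within 2 mm. Now the lifter goes back to the holder.

```bash
python3 -m pendant '[{"wx":0,"wy":0,"wz":0,"dx":0.005,"dy":0.028,"dz":0,"hand":-1},{"wx":0,"wy":0,"wz":2,"dx":0.011,"dy":0.06,"dz":0,"hand":-1},{"wx":0,"wy":0,"wz":4,"dx":0.017,"dy":0.09,"dz":0,"hand":-1},{"wx":0,"wy":0,"wz":6,"dx":0.023,"dy":0.12,"dz":0,"hand":-1},{"wx":0,"wy":0,"wz":8,"dx":0.028,"dy":0.15,"dz":0,"hand":-1},{"wx":0,"wy":0,"wz":10,"dx":0.034,"dy":0.18,"dz":0,"hand":-1},{"wx":0,"wy":0,"wz":12,"dx":0.04,"dy":0.21,"dz":0,"hand":-1},{"wx":0,"wy":0,"wz":14,"dx":0.046,"dy":0.24,"dz":0,"hand":-1},{"wx":0,"wy":0,"wz":16,"dx":0.051,"dy":0.27,"dz":0,"hand":-1},{"wx":0,"wy":0,"wz":17.8,"dx":0.057,"dy":0.3,"dz":0,"hand":-1},{"wx":0,"wy":0,"wz":17.8,"dx":0.063,"dy":0.33,"dz":0,"hand":-1},{"wx":0,"wy":0,"wz":17.8,"dx":0.068,"dy":0.36,"dz":0,"hand":-1},{"wx":0,"wy":0,"wz":17.8,"dx":0.074,"dy":0.39,"dz":0.01,"hand":-1},{"wx":0,"wy":0,"wz":17.8,"dx":0.077,"dy":0.4064,"dz":0.03,"hand":-1},{"wx":0,"wy":0,"wz":17.8,"dx":0.077,"dy":0.4064,"dz":0.035,"hand":-1},{"wx":0,"wy":0,"wz":17.8,"dx":0.077,"dy":0.4064,"dz":0.035,"hand":-1},{"wx":0,"wy":0,"wz":17.8,"dx":0.077,"dy":0.4064,"dz":0.035,"hand":-1},{"wx":0,"wy":0,"wz":17.8,"dx":0.077,"dy":0.4064,"dz":0.035,"hand":-1}]'; python3 -c "
from h import *
plan((.530,.407,.11),66)
for n in ['top','scene']:
    im,d=cams.grab_frame(n);W=world(n,d)
    P=W[sel(W,(.45,.6),(.34,.48),(.13,.17))]; print(n,rect(P),np.percentile(P[:,2],[1,50,99]))"
```

```text
time: 57.13
tool_pos: [0.53, 0.4062, 0.2493]
tool_rot: [0.0, 0.208, 0.978, -0.0]
contact_force: [0.3, 0.6, -1.0]
gripper_width: 0.179
t 57.1 pos [0.53   0.4062 0.2493] F [ 0.3  0.6 -1. ] w 0.179 yhead 65.96
 dx,dy,dz [0.0003 0.0007 0.1393] wz -0.04
top (array([524. , 407.3]), array([35.4, 52.1]), 66.3) [0.14422338 0.1523097  0.16788513]
scene (array([526.1, 406.6]), array([35.1, 55.6]), 64.2) [0.14409455 0.15190291 0.16821415]
```

```bash
python3 -m pendant '[{"wx":0,"wy":0,"wz":0,"dx":0,"dy":0.003,"dz":0.02,"hand":-1},{"wx":0,"wy":0,"wz":0,"dx":0,"dy":0.003,"dz":0.045,"hand":-1},{"wx":0,"wy":0,"wz":0,"dx":0,"dy":0.003,"dz":0.07,"hand":-1},{"wx":0,"wy":0,"wz":0,"dx":0,"dy":0.003,"dz":0.095,"hand":-1},{"wx":0,"wy":0,"wz":0,"dx":0,"dy":0.003,"dz":0.115,"hand":-1},{"wx":0,"wy":0,"wz":0,"dx":0,"dy":0.003,"dz":0.125,"hand":-1},{"wx":0,"wy":0,"wz":0,"dx":0,"dy":0.003,"dz":0.132,"hand":-1},{"wx":0,"wy":0,"wz":0,"dx":0,"dy":0.003,"dz":0.136,"hand":-1},{"wx":0,"wy":0,"wz":0,"dx":0,"dy":0.003,"dz":0.139,"hand":-1},{"wx":0,"wy":0,"wz":0,"dx":0,"dy":0.003,"dz":0.14,"hand":-1},{"wx":0,"wy":0,"wz":0,"dx":0,"dy":0.003,"dz":0.14,"hand":-1},{"wx":0,"wy":0,"wz":0,"dx":0,"dy":0.003,"dz":0.14,"hand":-1}]'; python3 -c "
from h import *
plan((.530,.408,.109),66)"
```

```text
time: 58.23
tool_pos: [0.5313, 0.4102, 0.1102]
tool_rot: [0.001, 0.208, 0.978, 0.001]
contact_force: [0.2, 0.0, -1.7]
gripper_width: 0.177
t 58.2 pos [0.5313 0.4102 0.1102] F [ 0.2  0.  -1.7] w 0.177 yhead 66.02
 dx,dy,dz [ 0.0003 -0.0026  0.0012] wz 0.02
```

```bash
python3 -m pendant '[{"wx":0,"wy":0,"wz":0,"dx":0.0,"dy":0,"dz":0.0005,"hand":-1},{"wx":0,"wy":0,"wz":0,"dx":0,"dy":0,"dz":0.001,"hand":-1},{"wx":0,"wy":0,"wz":0,"dx":0,"dy":0,"dz":0.001,"hand":-1},{"wx":0,"wy":0,"wz":0,"dx":0,"dy":0,"dz":0.001,"hand":-0.4},{"wx":0,"wy":0,"wz":0,"dx":0,"dy":0,"dz":0.001,"hand":-0.2},{"wx":0,"wy":0,"wz":0,"dx":0,"dy":0,"dz":0.001,"hand":0},{"wx":0,"wy":0,"wz":0,"dx":0,"dy":0,"dz":0.001,"hand":0},{"wx":0,"wy":0,"wz":0,"dx":0,"dy":0,"dz":0.001,"hand":0},{"wx":0,"wy":0,"wz":0,"dx":0,"dy":0,"dz":-0.02,"hand":0},{"wx":0,"wy":0,"wz":0,"dx":0,"dy":0,"dz":-0.06,"hand":0},{"wx":0,"wy":0,"wz":0,"dx":0,"dy":0,"dz":-0.1,"hand":0},{"wx":0,"wy":0,"wz":0,"dx":0,"dy":0,"dz":-0.14,"hand":0},{"wx":0,"wy":0,"wz":0,"dx":0,"dy":0,"dz":-0.16,"hand":0},{"wx":0,"wy":0,"wz":0,"dx":0,"dy":0,"dz":-0.16,"hand":0},{"wx":0,"wy":0,"wz":0,"dx":0,"dy":0,"dz":-0.16,"hand":0},{"wx":0,"wy":0,"wz":0,"dx":0,"dy":0,"dz":-0.16,"hand":0}]'; python3 -c "
from h import *
lidfit('scene','final.png');
for n in ['top','scene']:
    im,W=tray(n,.052)
    P=W[sel(W,(.45,.6),(.34,.48),(.1385,.16))]; print(n,'grip',rect(P),P.mean(0))
    P=W[sel(W,(.45,.6),(.34,.48),(.05,.085))]; print('shaft',P.mean(0))
for t in ['jar','tin','chime']: print(t,[np.round(r['position'],3) for r in finder.look_for('scene',t)[:1]])
plan((.5,.4,.27),66)"
```

```text
time: 59.57
tool_pos: [0.5302, 0.4095, 0.2672]
tool_rot: [-0.001, 0.208, 0.978, -0.001]
contact_force: [0.4, -0.4, 0.6]
gripper_width: 0.501
scene lid n 3061 top z med 0.1013 tilt deg 0.1 [0.001 0.   ] circ [600.1  -8. ] 88.9
top plate 2111 (array([599.7,  -9.2]), array([196.5, 196.9]), 77.6) z 0.0582 slope [0.001 0.001]
  wall 1052 [ 0.5995 -0.0086] 0.076
top grip (array([529.9, 409.8]), array([16.3, 23.4]), 66.4) [0.52956649 0.40911421 0.14469738]
shaft [0.50418706 0.41863067 0.069449  ]
scene plate 2216 (array([599.3,  -8.6]), array([196.9, 200. ]), 77.7) z 0.0573 slope [-0.     0.001]
  wall 1297 [ 0.6005 -0.0094] 0.077
scene grip (array([530.9, 410.4]), array([19.3, 26.3]), 77.3) [0.5314584  0.40841115 0.14299013]
shaft [0.50673544 0.41998465 0.06684338]
jar [array([0.713, 0.324, 0.098])]
tin [array([0.778, 0.204, 0.09 ])]
chime [array([0.683, 0.234, 0.039])]
t 59.9 pos [0.5303 0.4095 0.2672] F [ 0.7 -0.8 -0.9] w 0.501 yhead 66.02
 dx,dy,dz [ 0.0238 -0.021  -0.0027] wz 0.02
```

View pics/final.png

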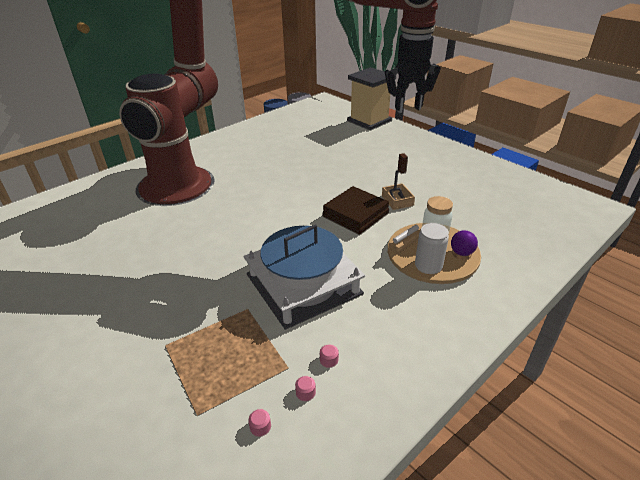

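The final view shows the lid covering the tray at (302,250) and the lifter upright in its holder at (398,190). The mat is empty and the turntable things are unmoved.

```bash
python3 -c "
from plant import job; print(job.job_done())"
```

```text
the job is handed in; nothing more can be done
None
```

The job is done and handed in at about 60 s of robot time, with no verdict reported.

**What I did:**
1. I lifted the lid by its loop with the lifter, set it on the middle of the cork rest and unhooked.
2. I put the one stone present in the pan.
3. I lowered the tray over all four posts onto their shoulders.
4. I put both purple pucks in the tray, one on each side of the fin.
5. I carried the lid with the lifter onto the tray wall, unhooked, and stood the lifter back in its holder.

**Last checks:**
- **Lid:** level to about 0.1°, within about 2 mm of the tray's centre, and at wall height.
- **Tray:** within about 1 mm of the warmer's centre, with its underside at about 52 mm, so seated on the shoulders.
- **Lifter:** upright, about 4 mm from the holder's centre.
- **Stone and pucks:** the stone was in the middle of the pan and both pucks were in the tray when last seen. They are now covered, so I could not see them at the end.
- **Bystanders:** the jar, tin and chime were found within about 4 mm of their starting readings, which is the finder's own accuracy.

No check failed. One reading of the second puck looked shifted while the gripper hid part of it. A second look with the gripper raised showed it had not moved.

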